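# Deburr the bore of a manifold block and load its tubes

### The arm

A 6-joint arm with a two-finger parallel gripper is mounted at the origin on a cart in front of the work surface, level with it; the furniture and walls round the work are solid. World frame = base frame: x ahead of the robot, y to its left, z up, the work surface at z = 0. Lengths are in mm, angles in rad, forces in N, time in s.
With the tool pointing down it reaches from about 300 to 775 mm from the base axis. Payload 14.6 kg.
Tool frame: the origin (TCP) lies between the finger pads; the fingertips stand 25 mm ahead of it and the grasp point (between the pads) lies 6 mm ahead of it; z points along the fingers, y is the line along which they close (so a half turn about z gives the same grasp; the last joint's range is limited). The gripper opens to 94 mm and grips with 3 to 60 N. Pads are 16 mm wide; open, the fingers measure 119 mm over their backs; the gripper's body (75 mm by 177 mm) begins 78 mm behind the grasp point.
Start: joints at [-1.25, 0.3, 1.521, -0, 1.321, -0.067], TCP at [207.976, -509.151, 204.046] pointing down, gripper open.
Joint ranges: [-3.03, 3.03], [-0.79, 2.21], [0.23, 2.52], [-1.04, 4.18], [0, 3.07], [-2.55, 2.55]. Speed limits (rad/s): [2.22, 2.22, 2.57, 3.14, 3.14, 3.14].

### API

Orientations are given as [roll, pitch, yaw] about the fixed x, y, z axes, in that order (R = Rz(yaw) Ry(pitch) Rx(roll)).
In Python, from cell import manip gives the robot as it stands. The module is installed in compiled form; this text tells all that it offers.
- The arm moves only by the tool step_arm, never from a script. Its argument "series" is one flat list of numbers, 5 for each row, row after row: the shift along the world's x, y, z in mm, then the turn about the world's z in rad, then the closure, from 0 (fully open) to 1 (shut). In form: [dx, dy, dz, spin, jaw, dx, dy, dz, spin, jaw, ...]. A call has 1 to 20 rows; each row shifts and turns the commanded pose from where the row before left it; what a row does not reach is not made up. A row lasts 1/8 s, in which the tool goes at most 62.5 mm and 10.7 degrees, less where a joint would pass 70% of its speed; a pose out of reach is approached as far as the arm can. A call is refused whole if a number of a shift passes 62.5 or a number of a turn 0.188, either way. A call with a gripper value outside its range is refused whole. The fingers move at their own pace and stop on an object; "squeeze" is the grip in N (left out, the last holds). Time passes only in rows, so rows that do not move let the fingers close. It gives the time, the measured TCP pose, the force, the opening and the grip force at its end, in the units of the state.
- manip.read_state(): the state, without advancing time (a new reading comes with each control period).
- manip.camera(name): name is "scene" or "top"; returns (picture, depth): 384x512x3 uint8, blue, green, red; 384x512 float32, mm along the optical axis (not along the pixel's ray), 0 where there is no reading.
- manip.camera_info(name): a dict with "fovy" (degrees; the focal length in pixels is half the picture's height over the tangent of half this angle, whatever the lens; pixels are square), "cx", "cy" (the principal point, pixels), "eye" and "orientation" of the camera in the world. Camera axes: x right, y down, z forward; pixel columns grow to the right and rows downward; lengths in mm; the calibration is good to about 2 mm. A picture is of the moment at which its call begins. camera_info takes no time and is no camera call.
- manip.sign_off(): hands the job in; it is judged then, once.
The state is a dict: "clock": time; "joints": joint angles; "qd": joint speeds; "effort": joint torques, N m; "eef_pos": TCP position; "eef_rot": TCP orientation; "wrist_force": force on the tool from outside, world axes, zero at the start; "moment": the same for the moment, N m; "finger_gap": finger opening in mm; "finger_force": force on a finger pad.
Only numpy, scipy, OpenCV 4.12 (cv2) and the standard library are available. Lean on these libraries where they do the work, as an engineer would, in place of code of your own. Each camera call takes 0.05 s, during which the arm holds its last target. There are 200 camera calls.

### The job

Swing the fixture's gate shut against the manifold block and drop the lock pin through gate and base, fully home, so that the block cannot shift. Then take the hand deburrer from its stand and, starting on the side of the block's large bore that is towards you, run its spring-loaded blade once clockwise (seen from above) all the way round the edge of the bore in light steady contact until you are back where you began, taking about ten seconds for the turn, and put it upright back in its stand. Only then move every tube from the rack into the block's small sockets, any tube in any socket, pushed fully home, leaving the gate shut and pinned and the other things on the bench undisturbed.

Things in the scene. Friction and masses are not known exactly. Their poses are not given: they have to be found in the camera images.
- fixture: dark steel holding fixture fixed to the bench, base plate 176 (x) x 262 (y) x 14 mm with two bright rails and an end stop between which the manifold block lies. Origin on the bench; x (when yaw is 0) points away from the robot, y to its left.
- gate (a joint): angle in rad of the swing gate at the fixture's right-hand (-y) end: 0 = shut against the block (a stop; the gate points along the fixture's -x), growing as its free end swings outwards, to 1.7. A vertical hinge with light friction; it stays where it is left. It may have to push the block 3 mm home at the end of its swing.
- gate_hinge (a point): point on the gate's hinge axis, at the height of the top of the gate's arm (46 mm above the bench)
- gate_knob (a point): centre of the gate's black ball knob, 20 mm in diameter, on an 11 mm stem on the gate's arm, 55 mm from the hinge axis and 80 mm above the bench; the stem is free from 46 to 70 mm above the bench. Moves with the gate.
- gate_hole (a point): mouth of the vertical 12 mm through hole in the gate's end, 130 mm from the hinge axis, 46 mm above the bench; the lug round it is 34 mm square, 14 mm thick. Moves with the gate.
- lock_hole (a point): mouth of the 12 mm hole in the base lug, 30 mm above the bench, 16 mm deep; with the gate shut the gate's hole lies right above it, with a gap of 2 mm
- lock_pin: steel retaining pin: origin at the underside of its flange (22 mm diameter, 4 mm thick); below it a shank of 10 mm diameter, 31 mm long with a chamfered foot; above the flange a round grip of 16 mm diameter up to 44 mm above the origin. z along the pin, up; its foot is 31 mm below the origin. Starts upright in the stand. Home in gate and base, the flange rests on the gate's lug, the origin 16 mm above the base hole's mouth.
- manifold: aluminium manifold block, 76 (x) x 190 (y) x 42 (z) mm, about 1.3 kg, lying loose with about 1 mm of play in the fixture; its underside is 14 mm and its top 56 mm above the bench. Origin at the centre of its underside; its -x side faces the robot, y to the left.
- port (a point): centre of the large bore's mouth on the block's top face: 50 mm diameter, 24 mm deep, at the left (+y) end of the block. The axes are the block's: -x is the side towards the robot, where the circle starts and ends; clockwise runs from -x by way of +y, +x and -y.
- socket_1 (a point): mouth centre of the tube socket next to the bore: 24 mm diameter, 24 mm deep
- socket_2 (a point): mouth centre of the middle tube socket, same size; the sockets stand 39 mm apart in a row along the block's y
- socket_3 (a point): mouth centre of the tube socket next to the gate, same size
- stand: loose wooden tool stand, 66 (x) x 130 (y) x 56 (z) mm, 1 kg, with two holes 48 mm deep: 24 mm wide at its +y end for the deburrer, 12 mm wide at its -y end for the lock pin (32 mm from the middle); origin at the centre of its underside
- stand_tool_hole (a point): mouth of the stand's 24 mm hole, in which the deburrer stands
- deburrer: hand deburrer: origin at the underside of the handle's foot flange (31 mm diameter, 5 mm thick), which rests on the stand. Above it a black round handle, 21 mm diameter from 10 to 88 mm above the origin, 98 mm in all, to be held upright, firmly and low down so that it cannot tip in the fingers; below it a ferrule 18 mm in diameter and 10 mm long and the blade. z along the tool, up.
- blade: the steel blade at the deburrer's foot: a 90 degree fluted cone, point down, 20 mm across and 10 mm high (widest 10 mm above its point), on a 9 mm shank. It slides up into the handle against a spring: about 1 N to start, then 0.3 N per mm, over 10 mm of travel. Its frame is the deburrer's, shifted by the travel.
- blade_tip (a point): point of the blade, 44 mm below the deburrer's origin when the spring is relaxed. With the point 5 mm below the block's top face the cone touches the edge 5 mm out from the tool's axis, so the axis runs on a circle of about 20 mm radius.
- rack: loose grey tube rack, 64 (x) x 170 (y) x 46 (z) mm, 1 kg, with three holes of 24 mm diameter, 36 mm deep, 48 mm apart along its y; origin at the centre of its underside
- tube_1: steel tube, 22 mm diameter, 95 mm long, 70 g, upright in the rack; origin at the centre of its foot (tapered to 16 mm over the last 6 mm), z up along it; its open end is up. None if absent. One to three tubes are there.
- tube_2: like tube_1
- tube_3: like tube_1
- oil_bottle: small cream oil bottle with a red spout, 132 mm tall, a bystander behind the fixture; origin at its foot
- chip_brush: small wooden-handled brush lying near the bench's front edge, 130 mm long, a bystander; origin at its middle
- grease_tin: flat blue and white tin, 60 mm diameter, 24 mm high, a bystander

How it is judged (in metres and radians):
On the way, in this order (a step that is already met when the one before it is completed fails the run):
1. the gate is shut and the pin stands fully home through gate and base (value of joint gate below 0.04 rad and horizontal distance between lock_pin and lock_hole below 0.004 m and z of lock_pin in the frame of lock_hole below 0.02 m and angle between lock_pin's own z axis and vertical below 0.12 rad), for 0.2 s.
2. the blade is set on the bore's edge at the side towards the robot, pressing with more than 0.5 N (contact force between blade and manifold above 0.5 N and z of blade_tip in the frame of port below 0 m and horizontal distance between blade_tip and port between 0.0145 and 0.0255 m and x of blade_tip in the frame of port below -0.014 m), for 0.3 s.
3. it is carried on the edge clockwise to the near left, pressing with more than 0.5 N (contact force between blade and manifold above 0.5 N and z of blade_tip in the frame of port below 0 m and horizontal distance between blade_tip and port between 0.0145 and 0.0255 m and x of blade_tip in the frame of port between -0.013 and -0.0005 m and y of blade_tip in the frame of port above 0 m), for 0.3 s.
4. it is carried on the edge clockwise to the far left, pressing with more than 0.5 N (contact force between blade and manifold above 0.5 N and z of blade_tip in the frame of port below 0 m and horizontal distance between blade_tip and port between 0.0145 and 0.0255 m and x of blade_tip in the frame of port between 0.0005 and 0.013 m and y of blade_tip in the frame of port above 0 m), for 0.3 s.
5. it is carried on the edge clockwise to the far side, pressing with more than 0.5 N (contact force between blade and manifold above 0.5 N and z of blade_tip in the frame of port below 0 m and horizontal distance between blade_tip and port between 0.0145 and 0.0255 m and x of blade_tip in the frame of port above 0.014 m), for 0.3 s.
6. it is carried on the edge clockwise to the far right, pressing with more than 0.5 N (contact force between blade and manifold above 0.5 N and z of blade_tip in the frame of port below 0 m and horizontal distance between blade_tip and port between 0.0145 and 0.0255 m and x of blade_tip in the frame of port between 0.0005 and 0.013 m and y of blade_tip in the frame of port below 0 m), for 0.3 s.
7. it is carried on the edge clockwise to the near right, pressing with more than 0.5 N (contact force between blade and manifold above 0.5 N and z of blade_tip in the frame of port below 0 m and horizontal distance between blade_tip and port between 0.0145 and 0.0255 m and x of blade_tip in the frame of port between -0.013 and -0.0005 m and y of blade_tip in the frame of port below 0 m), for 0.3 s.
8. and the circle is closed at the side towards the robot, pressing with more than 0.5 N (all of step 2), for 0.3 s.
9. the deburrer is back in its stand, before any tube goes to the block (horizontal distance between deburrer and stand_tool_hole below 0.006 m and z of deburrer in the frame of stand_tool_hole below 0.004 m and angle between deburrer's own z axis and vertical below 0.15 rad and horizontal distance between each of tube_1, tube_2, tube_3 and port above 0.16 m), for 0.2 s.
At the end, for the whole second after the job is handed in: Gate within 0.04 rad of shut; pin upright, within 4 mm of the hole's axis, flange within 4 mm of the gate's lug; deburrer upright in its stand within 6 mm, flange within 4 mm of the top; every tube within 4 mm of a socket's axis, 20.5 mm or more deep; all at rest, oil bottle standing (all of step 1 and horizontal distance between deburrer and stand_tool_hole below 0.006 m and z of deburrer in the frame of stand_tool_hole below 0.004 m and angle between deburrer's own z axis and vertical below 0.15 rad and ((horizontal distance between tube_1 and socket_1 below 0.004 m and z of tube_1 in the frame of socket_1 below -0.0205 m) or (horizontal distance between tube_1 and socket_2 below 0.004 m and z of tube_1 in the frame of socket_2 below -0.0205 m) or (horizontal distance between tube_1 and socket_3 below 0.004 m and z of tube_1 in the frame of socket_3 below -0.0205 m)) and ((horizontal distance between tube_2 and socket_1 below 0.004 m and z of tube_2 in the frame of socket_1 below -0.0205 m) or (horizontal distance between tube_2 and socket_2 below 0.004 m and z of tube_2 in the frame of socket_2 below -0.0205 m) or (horizontal distance between tube_2 and socket_3 below 0.004 m and z of tube_2 in the frame of socket_3 below -0.0205 m)) and ((horizontal distance between tube_3 and socket_1 below 0.004 m and z of tube_3 in the frame of socket_1 below -0.0205 m) or (horizontal distance between tube_3 and socket_2 below 0.004 m and z of tube_3 in the frame of socket_2 below -0.0205 m) or (horizontal distance between tube_3 and socket_3 below 0.004 m and z of tube_3 in the frame of socket_3 below -0.0205 m)) and linear speed of each of lock_pin, deburrer, manifold, rack, tube_1, tube_2, tube_3 below 0.02 m/s and angle between oil_bottle's own z axis and vertical below 0.3 rad); the robot touches nothing.
It fails at once if the blade is pressed on the block while the gate is not shut and pinned (contact force between blade and manifold above 0.5 N and not (value of joint gate below 0.04 rad and horizontal distance between lock_pin and lock_hole below 0.004 m and z of lock_pin in the frame of lock_hole below 0.02 m and angle between lock_pin's own z axis and vertical below 0.12 rad)).
It fails at once if the blade is pressed on the block with more than 20 N (contact force between blade and manifold above 20 N).
It fails at once if the oil bottle, the grease tin or the brush is pushed more than 4 cm aside (distance of any of oil_bottle, grease_tin, chip_brush from where it was at the start of the episode above 0.04 m).
Of tube_1, tube_2, tube_3 only 1 to 3 are there at a start; the rules pass over those that are not, and their reading is None.
At some moment in a run one of rack, stand may be knocked a few centimetres aside while the robot is not near it.
It also fails if it takes over 210 s, if anything falls off the work surface, if the arm or the gripper's body presses on something with over 40 N, if the wrist force passes 120 N, or if a joint passes its speed limit or range.

## Working session

There is one attempt and no reset: what is moved stays moved. The work goes in short steps, Python scripts to look and compute and a tool call to move; the robot and the scene stay as the last step left them, time stands still between calls to the robot, and variables do not carry over. Pictures are saved under pics/ and viewed, at most 14 in all, crops included, and the job is handed in when it is done.

Besides the shell and the picture viewer there is one more tool, called as name(argument=value, ...), one argument or row to a line, values as JSON. step_arm: Moves the arm, as the interface text tells. Its arguments: {"type":"object","properties":{"series":{"type":"array"},"squeeze":{"type":"number"}},"required":["series"]}

```bash
mkdir -p pics; cat > h.py <<'E'
import numpy as np, cv2
from cell import manip
from scipy.spatial.transform import Rotation as R
def cam(n):
    im,d=manip.camera(n); i=manip.camera_info(n)
    return im,d,i
def rot(o):
    o=np.array(o,float)
    if o.shape==(3,3): return o
    return R.from_euler('xyz',o).as_matrix() if o.size==3 else R.from_quat(o).as_matrix()
def foc(i): return 192/np.tan(np.radians(i['fovy'])/2)
def cloud(d,i):
    v,u=np.mgrid[0:384,0:512]; f=foc(i)
    p=np.stack([(u-i['cx'])/f*d,(v-i['cy'])/f*d,d],-1)
    return p@rot(i['orientation']).T+np.array(i['eye'])
def ray(i,u,v,z):
    f=foc(i); r=rot(i['orientation'])@np.array([(u-i['cx'])/f,(v-i['cy'])/f,1])
    e=np.array(i['eye']); return e+r*(z-e[2])/r[2]
def proj(i,p):
    c=rot(i['orientation']).T@(np.array(p)-np.array(i['eye'])); return c[:2]/c[2]*foc(i)+[i['cx'],i['cy']]
E
python3 - <<'E'
from h import *
for n in ('scene','top'):
    im,d,i=cam(n); print(n,i); cv2.imwrite(f'pics/{n}0.png',cv2.resize(im,(800,600),interpolation=cv2.INTER_CUBIC)); np.savez(f'{n}0.npz',im=im,d=d)
print(manip.read_state())
E
```

```text
scene {'fovy': 44.17513301262575, 'cx': 253.15965256274595, 'cy': 194.23164023828588, 'eye': array([-263.1191761 ,  642.81716692,  777.39819895]), 'orientation': array([-2.14278774e+00,  3.97540502e-04, -2.29172113e+00])}
top {'fovy': 57.55558688409813, 'cx': 253.6815230308828, 'cy': 195.4995343375855, 'eye': array([378.33039055, -63.11127006, 931.71959814]), 'orientation': array([-2.9603989,  0.0302966, -1.5953802])}
{'clock': 0.1, 'joints': array([-1.24960526e+00,  3.00357180e-01,  1.52150006e+00,  8.19933241e-06,
        1.32071082e+00, -6.66009457e-02]), 'qd': array([-9.44588378e-05, -3.70614804e-03, -3.88501285e-04,  1.28841909e-03,
       -4.14969704e-04,  5.66509825e-04]), 'effort': array([ 7.22872355e-04, -5.32644939e+01, -3.53285444e+01,  7.08612800e-02,
        2.34605034e-02, -7.09944948e-05]), 'eef_pos': array([ 207.9055117 , -508.94088067,  203.58309597]), 'eef_rot': array([-3.14061994e+00, -7.28396682e-05,  3.87789943e-01]), 'wrist_force': array([-0.40714778, -0.05025189, -0.42674475]), 'moment': array([ 0.03960283, -0.02008804,  0.00091949]), 'finger_force': 0.0, 'finger_gap': 93.6407613696978}
```

View pics/top0.png

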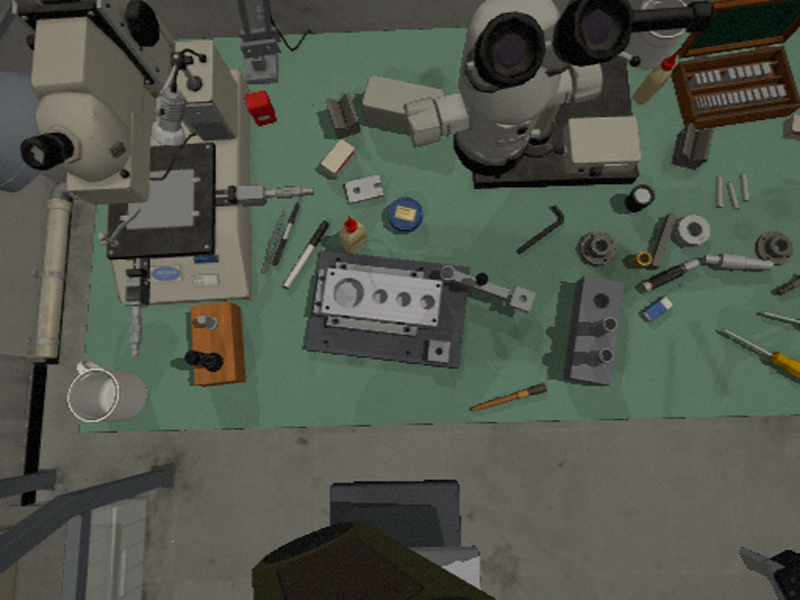

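View pics/scene0.png

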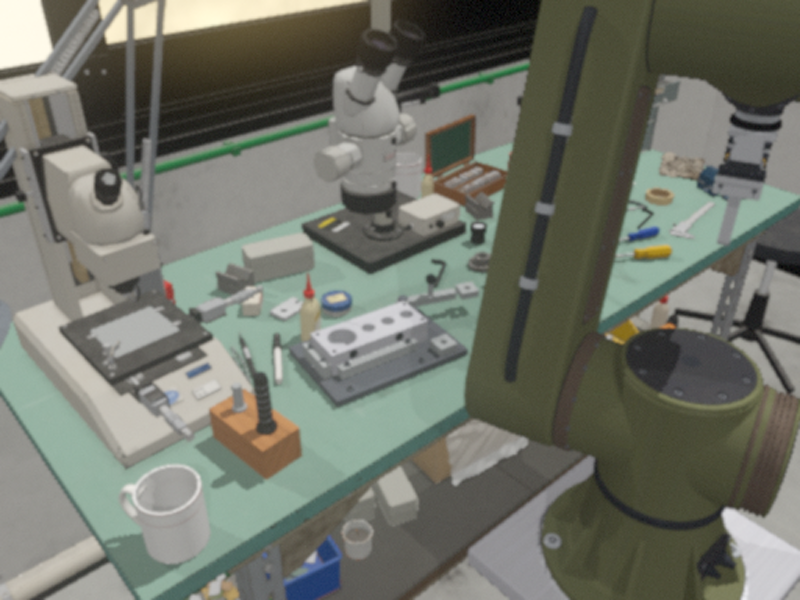

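Top view (800x600): block with bore at (348,290), sockets (380,296), (403,299), (427,302); open gate with hinge (447,272), knob (482,280), hole (523,298); base lug (440,350); stand at left with pin (205,322) and deburrer (205,360); rack with two tubes (608,325), (605,355), and an empty hole at (601,300). The scene view agrees.

```bash
cat > m.py <<'E'
from h import *
z=np.load('top0.npz'); im,d=z['im'],z['d']; i=manip.camera_info('top'); P=cloud(d,i); s=1.5625
g=cv2.cvtColor(im,cv2.COLOR_BGR2GRAY)
def box(u0,v0,u1,v1):
    m=np.zeros((384,512),bool); m[int(v0/s):int(v1/s),int(u0/s):int(u1/s)]=1; return m
def blob(name,b,lo,hi):
    m=box(*b)&(P[...,2]>lo)&(P[...,2]<hi)&(d>0)
    n,l,st,c=cv2.connectedComponentsWithStats(m.astype(np.uint8))
    k=1+np.argmax(st[1:,4]); q=P[l==k]
    cz=np.median(q[:,2]); r=cv2.minAreaRect(q[:,:2].astype(np.float32))
    print(name,st[k,4],'med',np.median(q,0).round(1),'mean',q.mean(0).round(1),'rect',np.round(r[0],1),np.round(r[1],1),round(r[2],1))
print('bench z',np.median(P[box(260,350,300,400)],0), 'std',P[box(260,350,300,400)][:,2].std())
blob('block',(305,250,450,340),49,64)
blob('stand',(175,290,255,395),48,64)
blob('pin',(175,290,225,338),85,110)
blob('deb',(175,335,235,380),125,170)
blob('rack',(555,265,630,395),38,54)
blob('gatehole',(505,280,540,320),36,56)
blob('baselug',(420,335,460,365),22,40)
blob('knob',(470,268,495,290),75,105)
blob('hinge',(436,258,465,285),36,70)
blob('tubeA',(585,310,625,337),95,125)
blob('tubeB',(585,341,625,375),95,125)
# dark holes: ray to plane
for nm,b,zz in [('port',(325,270,368,310),56),('s1',(369,284,391,309),56),('s2',(392,287,414,311),56),('s3',(415,290,438,314),56),('gh',(512,288,533,310),46),('bh',(430,342,447,361),30),('rackhole',(588,288,614,312),46)]:
    m=box(*b); t=g[m]; th=(np.percentile(t,95)+t.min())/2
    k=(m&(g<th)).astype(np.uint8); n,l,st,c=cv2.connectedComponentsWithStats(k); j=1+np.argmax(st[1:,4])
    print(nm,st[j,4],c[j].round(2),'th',th,ray(i,*c[j],zz).round(1))
E
python3 m.py
python3 - <<'E'
from h import *
z=np.load('top0.npz')['im']
a=z[155:240,190:350]; a=cv2.resize(a,(800,425),interpolation=cv2.INTER_NEAREST); cv2.imwrite('pics/fix.png',a)
E
```

```text
bench z [435.98089363 163.68197765  -0.61641954] std 72.08141101849498
block 1725 med [554.7 -24.3  56. ] mean [554.7 -20.1  55.9] rect [556.1 -15.3] [189.9  77. ] 81.5
stand 1149 med [490.4 255.3  56.1] mean [488.2 257.7  56.1] rect [488.3 261.2] [131.   68.1] 5.5
pin 44 med [519.1 262.1  98.7] mean [518.8 262.3  97. ] rect [519.1 263.5] [13.3 14.4] 58.5
deb 98 med [454.7 253.2 149.3] mean [455.2 254.3 145.5] rect [455.3 256.1] [17.7 18.7] 43.4
rack 1443 med [ 490.  -357.6   45.8] mean [ 493.  -360.    45.7] rect [ 493.3 -363.1] [ 65.1 171.1] 77.6
gatehole 177 med [ 546.8 -246.1   45.9] mean [ 546.7 -246.2   45.6] rect [ 547.4 -246.7] [34.2 34.5] 68.3
baselug 160 med [ 467.  -106.5   30.1] mean [ 466.3 -106.6   30. ] rect [ 466.1 -106.4] [33.7 34. ] 81.5
knob 50 med [ 573.1 -176.1   87. ] mean [ 573.3 -175.9   86.5] rect [ 573.5 -175.8] [17.2 17. ] 88.9
hinge 127 med [ 589.9 -131.4   46.8] mean [ 590.8 -132.6   47.4] rect [ 592.8 -134. ] [39.9 25.1] 77.3
tubeA 50 med [ 493.3 -363.4  102.4] mean [ 492.8 -362.8  102.1] rect [ 492.9 -362.8] [20.7 20.5] 26.6
tubeB 44 med [ 446.5 -351.4  103.2] mean [ 446.4 -352.1  102.3] rect [ 446.2 -352.8] [21.5 19. ] 89.2
port 70 [227.19 183.94] th 84.0 [571.7  26.8  56. ]
s1 46 [243.91 188.67] th 108.5 [558. -16.  56.]
s2 55 [258.71 190.69] th 108.5 [551.5 -53.7  56. ]
s3 53 [273.81 192.72] th 105.5 [545.1 -92.   56. ]
gh 10 [334.9 190.3] th 83.5 [ 548.6 -249.    46. ]
bh 16 [280.5 224.5] th 72.5 [ 466.1 -107.1   30. ]
rackhole 70 [384.27 192.1 ] th 58.5 [ 540.1 -373.8   46. ]
```

View pics/fix.png

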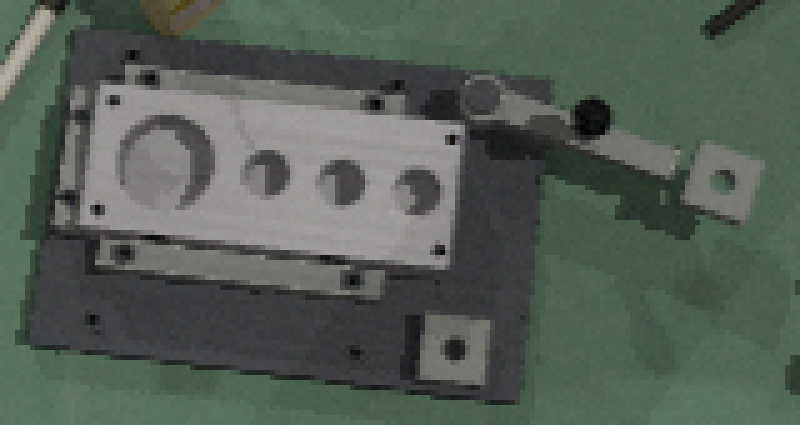

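Heights match the given sizes (block 56, lug 30, rack 46, gate 46). The gate is open about 1.37 rad, and the fixture yaw is about -8.5°. I'll cage the knob next.

step_arm(
  series=[36.6,33.3,-5,0.0834,0.4,36.6,33.3,-5,0.0834,0.5,36.6,33.3,-5,0.0834,0.6,36.6,33.3,-5,0.0834,0.72,36.6,33.3,-5,0.0834,0.72,36.6,33.3,-5,0.0834,0.72,36.6,33.3,-5,0.0834,0.72,36.6,33.3,-5,0.0834,0.72,36.6,33.3,-5,0.0834,0.72,36.2,33.5,-5,0.0834,0.72,0,0,0,0,0.72,0,0,0,0,0.72],
  squeeze=20,
)

```text
clock: 1.6
eef_pos: [573.1, -176.2, 153.7]
eef_rot: [-3.141, 0.0, 1.221]
wrist_force: [-0.5, -0.7, 0.3]
finger_gap: 26.1
finger_force: 0.0
```

step_arm(
  series=[0,0,-20,0,0.7,0,0,-20,0,0.7,0,0,-15,0,0.7,0,0,-10,0,0.7,0,0,0,0,0.7],
)

```text
clock: 2.22
eef_pos: [573.3, -176.2, 88.7]
eef_rot: [-3.141, -0.0, 1.221]
wrist_force: [-0.9, 1.2, -0.2]
finger_gap: 28.6
finger_force: 0.0
```

```bash
python3 - <<'E'
# arc rows: clearance-aware
import numpy as np
h=np.array([592.8,-124.6]); p=np.array([573.5,-175.8]); th=np.radians(np.linspace(250,171.5,13)); 
for t in th:
    q=h+54.7*np.array([np.cos(t),np.sin(t)]); print((q-p).round(1),q.round(1)); p=q
E
```

```text
[ 0.6 -0.2] [ 574.1 -176. ]
[-5.7  2.5] [ 568.4 -173.5]
[-5.4  3.1] [ 562.9 -170.4]
[-5.   3.7] [ 557.9 -166.7]
[-4.6  4.2] [ 553.3 -162.5]
[-4.1  4.7] [ 549.3 -157.7]
[-3.5  5.2] [ 545.8 -152.6]
[-2.9  5.5] [ 542.9 -147. ]
[-2.2  5.8] [ 540.7 -141.2]
[-1.6  6. ] [ 539.1 -135.2]
[-0.9  6.2] [ 538.3 -129. ]
[-0.1  6.2] [ 538.1 -122.7]
[0.6 6.2] [ 538.7 -116.5]
```

step_arm(
  series=[-5.7,2.5,0,-0.114,0.72,-5.4,3.1,0,-0.114,0.72,-5,3.7,0,-0.114,0.72,-4.6,4.2,0,-0.114,0.72,-4.1,4.7,0,-0.114,0.72,-3.5,5.2,0,-0.114,0.72,-2.9,5.5,0,-0.114,0.72,-2.2,5.8,0,-0.114,0.72,-1.6,6,0,-0.114,0.72,-0.9,6.2,0,-0.114,0.72,0,4,0,-0.114,0.72,0,0,0,-0.114,0.72,0,0,0,0,0.72],
)

```text
clock: 3.85
eef_pos: [538.0, -125.2, 89.8]
eef_rot: [3.141, -0.001, -0.146]
wrist_force: [-0.9, -0.2, -0.8]
finger_gap: 26.3
finger_force: 0.0
```

step_arm(
  series=[0.1,2,0,0,0.72,0.2,2,0,0,0.72,0.2,2,0,0,0.72,0,0,0,0,0.72],
)

```text
clock: 4.35
eef_pos: [538.2, -118.9, 89.0]
eef_rot: [-3.142, 0.0, -0.146]
wrist_force: [-0.2, -0.1, 0.6]
finger_gap: 26.0
finger_force: 0.0
```

step_arm(
  series=[0.2,1,0,0,0.72,0.2,1,0,0,0.72,0.1,1,0,0,0.72,0,0,0,0,0.72],
)

```text
clock: 4.85
eef_pos: [538.7, -116.0, 89.1]
eef_rot: [-3.142, -0.0, -0.146]
wrist_force: [0.5, 0.6, -0.7]
finger_gap: 26.2
finger_force: 0.0
```

step_arm(
  series=[0.1,0.7,0,0,0.72,0.1,0.7,0,0,0.72,0,0,0,0,0.72],
)

```text
clock: 5.22
eef_pos: [538.9, -114.6, 89.0]
eef_rot: [-3.142, 0.0, -0.146]
wrist_force: [-0.2, -0.4, -0.4]
finger_gap: 25.7
finger_force: 0.0
```

```bash
python3 - <<'E'
from h import *
im,d,i=cam('top'); P=cloud(d,i)
a=im[155:240,190:350]; cv2.imwrite('pics/fix2.png',cv2.resize(a,(800,425),interpolation=cv2.INTER_CUBIC))
E
```

```text
(no output)
```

View pics/fix2.png

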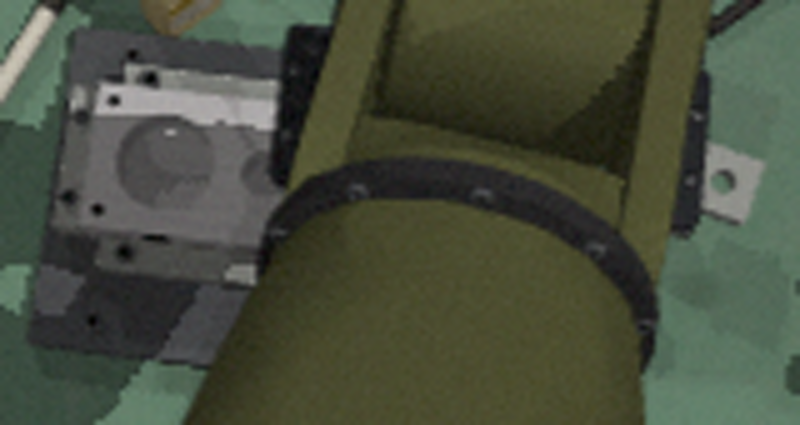

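The gate lug still shows at (725,180), so the gate did not follow. I'll raise the arm and look.

step_arm(
  series=[0,0,20,0,0.7,0,0,30,0,0.7,0,0,30,0,0.7,-10,-40,20,0,0.72,-20,-50,0,0,0.72,-20,-60,0,0,0.72,-20,-60,0,0,0.72,-20,-60,0,0,0.72,-20,-60,0,0,0.72],
)

```text
clock: 6.4
eef_pos: [428.9, -443.7, 189.2]
eef_rot: [3.141, -0.0, -0.146]
wrist_force: [1.1, -0.5, 0.3]
finger_gap: 26.6
finger_force: 0.0
```

```bash
python3 - <<'E'
from h import *
im,d,i=cam('top'); P=cloud(d,i); np.savez('top1.npz',im=im,d=d)
a=im[130:240,190:400]; cv2.imwrite('pics/fix3.png',cv2.resize(a,(798,418),interpolation=cv2.INTER_CUBIC))
print(manip.read_state()['eef_pos'])
E
```

```text
[ 425.75151332 -449.42462628  188.62148961]
```

View pics/fix3.png

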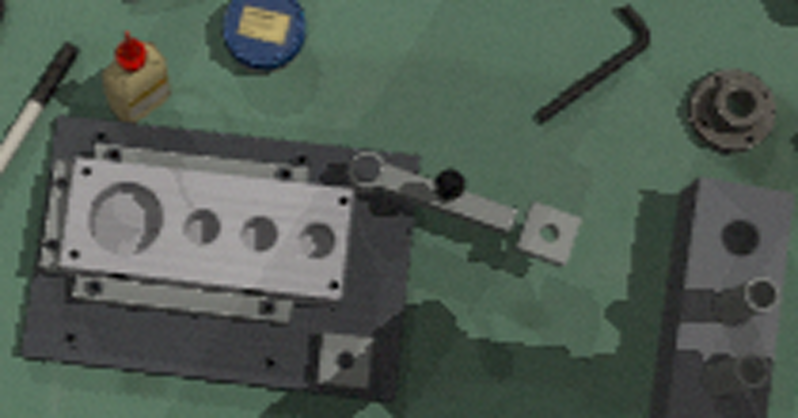

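```bash
python3 - <<'E'
from h import *
i=manip.camera_info('top')
print(proj(i,(538.9,-114.6,170)),proj(i,(538.9,-114.6,89)),proj(i,(573.5,-175.8,80)))
E
```

```text
[285.44881755 185.50922501] [283.49601538 192.39449318] [307.37547541 178.69415086]
```

step_arm(
  series=[29,54,-5,0.17,0.7,29,54,-5,0.17,0.7,29,54,-5,0.17,0.7,29,54,-5,0.17,0.7,29,54,-5,0.17,0.7,0,0,0,0.17,0.7,0,0,0,0.17,0.7,0,0,0,0.177,0.7,0,0,-20,0,0.7,0,0,-20,0,0.7,0,0,0,0,0.7,0,0,0,0,0.7],
)

```text
clock: 7.95
eef_pos: [575.1, -171.9, 124.9]
eef_rot: [3.141, 0.0, 1.221]
wrist_force: [-0.7, 0.5, 0.5]
finger_gap: 28.1
finger_force: 0.0
```

```bash
python3 - <<'E'
from h import *
im,d,i=cam('scene'); s=manip.read_state(); print(s['eef_pos'])
print(proj(i,s['eef_pos']-[0,0,25]),proj(i,(573.5,-175.8,80)))
a=im[90:250,200:410]; cv2.imwrite('pics/s1.png',cv2.resize(a,(787,600),interpolation=cv2.INTER_CUBIC))
E
```

```text
[ 575.215157   -171.95032849  125.06976924]
[273.84569107 172.29460776] [275.06689596 178.12006003]
```

View pics/s1.png

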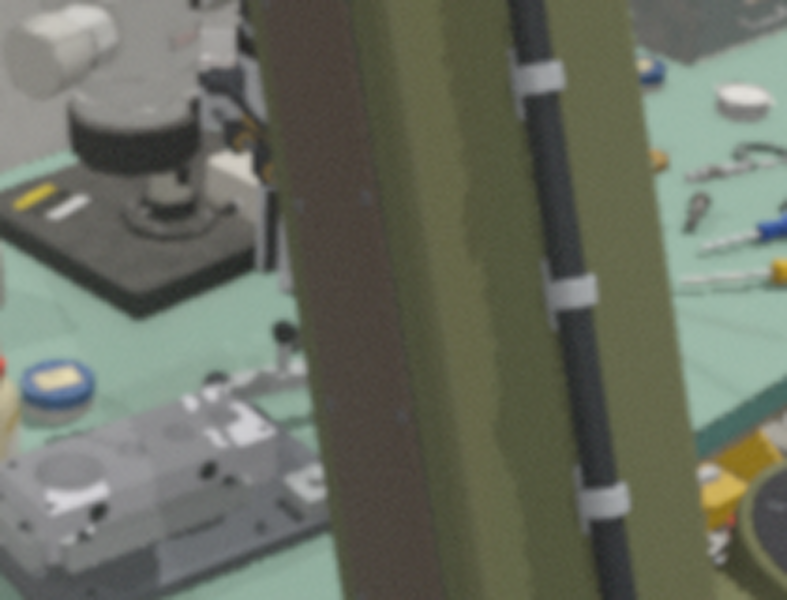

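```bash
python3 - <<'E'
from h import *
i=manip.camera_info('scene'); p=np.array([575.2,-172,125]); a=np.array([.94,-.342,0])
for off in (25,12,0,-20):
  for k in (-20,20): print(off,k,((proj(i,p-[0,0,off]+k*a)-[200,90])*3.75).round())
E
```

```text
25 -20 [288. 321.]
25 20 [267. 296.]
12 -20 [288. 306.]
12 20 [267. 282.]
0 -20 [288. 292.]
0 20 [267. 268.]
-20 -20 [289. 269.]
-20 20 [268. 245.]
```

```bash
python3 - <<'E'
from h import *
im,d,i=cam('scene'); P=cloud(d,i)
for v in range(150,185,2):
    print(v,[tuple(P[v,u].round().astype(int)) for u in (270,273,276,277)], im[v,276])
E
```

```text
150 [(np.int64(590), np.int64(-169), np.int64(166)), (np.int64(585), np.int64(-176), np.int64(166)), (np.int64(237), np.int64(153), np.int64(414)), (np.int64(232), np.int64(155), np.int64(417))] [74 90 87]
152 [(np.int64(591), np.int64(-171), np.int64(159)), (np.int64(589), np.int64(-180), np.int64(157)), (np.int64(-263), np.int64(643), np.int64(777)), (np.int64(233), np.int64(155), np.int64(413))] [80 92 89]
154 [(np.int64(592), np.int64(-172), np.int64(152)), (np.int64(584), np.int64(-176), np.int64(154)), (np.int64(236), np.int64(153), np.int64(407)), (np.int64(233), np.int64(155), np.int64(410))] [ 94 102 101]
156 [(np.int64(594), np.int64(-173), np.int64(145)), (np.int64(588), np.int64(-180), np.int64(145)), (np.int64(549), np.int64(-153), np.int64(170)), (np.int64(232), np.int64(155), np.int64(406))] [104 109 108]
158 [(np.int64(592), np.int64(-172), np.int64(140)), (np.int64(588), np.int64(-180), np.int64(138)), (np.int64(550), np.int64(-154), np.int64(163)), (np.int64(232), np.int64(155), np.int64(402))] [113 116 114]
160 [(np.int64(592), np.int64(-172), np.int64(133)), (np.i
[... 1927 characters left out ...]
nt64(-173), np.int64(85)), (np.int64(566), np.int64(-176), np.int64(84))] [54 55 52]
180 [(np.int64(675), np.int64(-253), np.int64(-3)), (np.int64(574), np.int64(-168), np.int64(77)), (np.int64(564), np.int64(-171), np.int64(80)), (np.int64(564), np.int64(-174), np.int64(79))] [54 57 55]
182 [(np.int64(669), np.int64(-247), np.int64(-5)), (np.int64(663), np.int64(-255), np.int64(-5)), (np.int64(568), np.int64(-175), np.int64(70)), (np.int64(568), np.int64(-178), np.int64(69))] [106 107 105]
184 [(np.int64(653), np.int64(-232), np.int64(1)), (np.int64(647), np.int64(-239), np.int64(1)), (np.int64(571), np.int64(-178), np.int64(61)), (np.int64(568), np.int64(-179), np.int64(61))] [122 125 120]
```

The scene depth puts the fingertips at z≈125, level with the reported TCP and not 25 mm below it. They passed over the knob. I'll go lower carefully and watch the force.

step_arm(
  series=[-1.6,-4,-10,0,0.7,0,0,-15,0,0.7,0,0,-10,0,0.7,0,0,-5,0,0.7,0,0,-5,0,0.7,0,0,0,0,0.7],
)

```text
clock: 8.8
eef_pos: [573.2, -175.8, 78.8]
eef_rot: [-3.141, -0.0, 1.221]
wrist_force: [0.5, -0.6, -0.5]
finger_gap: 27.9
finger_force: 0.0
```

step_arm(
  series=[0,0,-3,0,0.7,0,0,-3,0,0.7,0,0,-3,0,0.7,0,0,-3,0,0.7,0,0,0,0,0.7],
)

```text
clock: 9.43
eef_pos: [573.1, -175.8, 66.8]
eef_rot: [-3.141, -0.0, 1.221]
wrist_force: [0.2, -0.4, -0.2]
finger_gap: 28.2
finger_force: 0.0
```

```bash
python3 - <<'E'
from h import *
im,d,i=cam('scene'); P=cloud(d,i)
print(manip.read_state()['eef_pos'])
for u in (268,270,272,274,276,277,278):
    print(u,[(v,*P[v,u].round().astype(int).tolist()) for v in range(172,200,2) if 500<P[v,u,0]<620])
E
```

```text
[ 573.19301241 -175.82383172   66.96139331]
268 [(190, 581, -156, 44), (192, 572, -148, 45), (194, 576, -152, 34), (196, 605, -179, 2), (198, 585, -160, 13)]
270 [(172, 595, -176, 91), (174, 594, -175, 85), (176, 595, -176, 77), (178, 592, -173, 73), (188, 583, -166, 46), (190, 572, -155, 49), (192, 572, -156, 42), (194, 575, -158, 33), (196, 606, -188, -2), (198, 597, -180, -2)]
272 [(172, 587, -176, 95), (174, 584, -174, 90), (176, 588, -177, 80), (178, 588, -178, 73), (180, 587, -177, 67), (188, 579, -170, 46), (190, 577, -168, 41), (192, 572, -164, 39), (194, 572, -163, 32), (196, 601, -192, -2), (198, 596, -188, -5)]
274 [(172, 584, -181, 93), (174, 588, -185, 83), (176, 574, -172, 88), (178, 572, -170, 83), (180, 570, -168, 79), (182, 574, -172, 68), (184, 572, -171, 63), (186, 573, -172, 55), (188, 573, -172, 48), (190, 570, -170, 44), (192, 569, -168, 38), (194, 570, -170, 30), (196, 596, -195, -1), (198, 590, -190, -3)]
276 [(174, 557, -163, 106), (176, 551, -157, 104), (178, 553, -160, 96), (180, 551, -158, 91), (182, 557, -163, 80), (184, 554, -161, 75), (186, 565, -173, 58), (188, 570, -178, 47), (190, 566, -174, 44), (192, 568, -176, 35), (194, 565, -173, 31), (196, 595, -203, -3), (198, 584, -192, -1)]
277 [(178, 548, -158, 99), (180, 549, -160, 91), (182, 545, -156, 88), (184, 553, -164, 74), (186, 567, -178, 55), (188, 568, -180, 47), (192, 565, -177, 37), (194, 566, -178, 28), (196, 594, -206, -4), (198, 586, -198, -4)]
278 [(184, 547, -162, 78), (188, 569, -185, 45), (190, 565, -180, 42), (192, 564, -180, 35), (194, 597, -213, -1), (196, 591, -208, -3), (198, 581, -198, -2)]
```

Confirmed: the tips are at about eef z, around 67 now. Swinging again.

step_arm(
  series=[0,0,-3,0,0.7,-5.7,2.5,0,-0.114,0.72,-5.4,3.1,0,-0.114,0.72,-5,3.7,0,-0.114,0.72,-4.6,4.2,0,-0.114,0.72,-4.1,4.7,0,-0.114,0.72,-3.5,5.2,0,-0.114,0.72,-2.9,5.5,0,-0.114,0.72,-2.2,5.8,0,-0.114,0.72,-1.6,6,0,-0.114,0.72,-0.9,6.2,0,-0.114,0.72,0,4,0,-0.114,0.72,0,0,0,-0.114,0.72,0,0,0,0,0.72],
)

```text
clock: 11.22
eef_pos: [537.3, -124.9, 64.0]
eef_rot: [-3.142, -0.0, -0.146]
wrist_force: [-0.3, -0.1, 1.2]
finger_gap: 26.0
finger_force: 0.0
```

step_arm(
  series=[0.1,2,0,0,0.72,0.2,2,0,0,0.72,0.2,1,0,0,0.72,0,0,0,0,0.72],
)

```text
clock: 11.72
eef_pos: [537.9, -119.8, 64.0]
eef_rot: [-3.141, -0.0, -0.147]
wrist_force: [-0.9, 0.5, 0.1]
finger_gap: 26.2
finger_force: 0.2
```

step_arm(
  series=[0.1,1,0,0,0.72,0.2,1,0,0,0.72,0,0,0,0,0.72],
)

```text
clock: 12.1
eef_pos: [538.2, -117.8, 64.1]
eef_rot: [-3.142, -0.0, -0.147]
wrist_force: [0.1, 0.4, -0.2]
finger_gap: 26.2
finger_force: 0.4
```

step_arm(
  series=[0.1,1,0,0,0.72,0.2,1,0,0,0.72,0,0,0,0,0.72],
)

```text
clock: 12.48
eef_pos: [538.5, -115.8, 64.1]
eef_rot: [-3.142, -0.0, -0.147]
wrist_force: [-0.0, -0.8, -0.3]
finger_gap: 26.2
finger_force: 0.3
```

step_arm(
  series=[0.1,1,0,0,0.72,0.2,1,0,0,0.72,0,0,0,0,0.72],
)

```text
clock: 12.85
eef_pos: [538.8, -113.8, 64.1]
eef_rot: [-3.141, -0.0, -0.147]
wrist_force: [-0.1, -0.4, 0.0]
finger_gap: 26.4
finger_force: 0.3
```

step_arm(
  series=[0.1,1,0,0,0.72,0,0,0,0,0.72],
)

```text
clock: 13.1
eef_pos: [538.8, -113.3, 64.1]
eef_rot: [3.141, -0.0, -0.147]
wrist_force: [-0.9, -4.5, -0.7]
finger_gap: 26.6
finger_force: 2.3
```

step_arm(
  series=[0.1,1,0,0,0.72,0,0,0,0,0.72],
)

```text
clock: 13.35
eef_pos: [538.8, -113.1, 64.1]
eef_rot: [3.14, -0.0, -0.147]
wrist_force: [-2.7, -10.7, -1.1]
finger_gap: 26.5
finger_force: 5.5
```

step_arm(
  series=[0.1,1,0,0,0.72,0,0,0,0,0.72],
)

```text
clock: 13.6
eef_pos: [538.9, -112.9, 64.1]
eef_rot: [3.139, -0.0, -0.148]
wrist_force: [-3.0, -17.2, -1.5]
finger_gap: 26.8
finger_force: 8.6
```

step_arm(
  series=[0.1,1,0,0,0.72,0,0,0,0,0.72],
)

```text
clock: 13.85
eef_pos: [538.9, -112.8, 64.1]
eef_rot: [3.137, -0.001, -0.148]
wrist_force: [-3.2, -23.1, -3.4]
finger_gap: 26.4
finger_force: 11.8
```

The gate is hard on its stop. I'll back off and retreat, then check the gate and clearances.

step_arm(
  series=[0,-3.5,0,0,0.7,0,-4,0,0,0.7,0,0,20,0,0.7,0,0,30,0,0.7,0,0,40,0,0.7,-20,50,0,0,0.5,-20,50,0,0.08,0.5,-20,50,0,0.08,0.5,-20,50,0,0.083,0.5,-20,0,0,0,0.5],
)

```text
clock: 15.1
eef_pos: [438.3, 85.2, 154.2]
eef_rot: [-3.141, -0.0, 0.101]
wrist_force: [-0.5, -1.5, -0.0]
finger_gap: 46.9
finger_force: 0.0
```

```bash
cat > m2.py <<'E'
from h import *
im,d,i=cam('top'); P=cloud(d,i); X,Y,Z=P[...,0],P[...,1],P[...,2]
print(manip.read_state()['eef_pos'])
def at(n,x0,x1,y0,y1,lo,hi):
    m=(X>x0)&(X<x1)&(Y>y0)&(Y<y1)&(Z>lo)&(Z<hi)&(d>0); q=P[m]
    if len(q)<4: print(n,len(q)); return
    r=cv2.minAreaRect(q[:,:2].astype(np.float32)); print(n,len(q),'med',np.median(q,0).round(1),'rect',np.round(r[0],1),np.round(r[1],1),round(r[2],1))
E
python3 - <<'E'
from m2 import *
at('knob',520,560,-140,-95,75,95); at('lug',435,495,-135,-80,40,50); at('pin',500,540,240,285,85,110)
at('high',440,620,150,360,155,400); at('hi2',440,620,150,360,110,400)
E
```

```text
[436.65869261  84.16775353 154.01557191]
knob 49 med [ 539.4 -116.3   86.9] rect [ 539.6 -117.3] [17.1 17.4] 42.7
lug 179 med [ 468.1 -107.2   46. ] rect [ 471.2 -106.7] [32.9 45.7] 87.5
pin 0
high 0
hi2 104 med [618.3 340.5 118.5] rect [609.  317.7] [ 62.4 132.9] 33.6
```

```bash
python3 - <<'E'
from m2 import *
im2,d2,i2=cam('scene')
cv2.imwrite('pics/both.png',np.hstack([cv2.resize(im[:, :400],(400,384)),im2[:, :400]]))
E
```

```text
[438.05128457  83.4463081  154.23473833]
```

View pics/both.png

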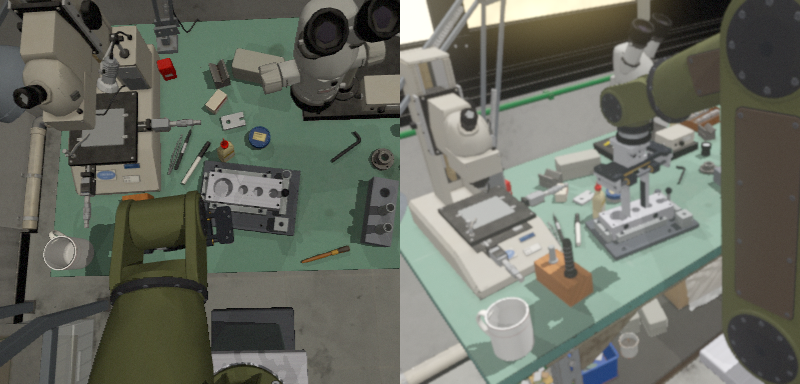

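The gate is shut, with the lug over the base lug. In the scene view the stand, pin (152,255) and deburrer (168,255) are visible. I'll measure them there.

```bash
python3 - <<'E'
from h import *
i=manip.camera_info('scene')
for lab,d in (('start',np.load('scene0.npz')['d']),('now',cam('scene')[1])):
    P=cloud(d,i);X,Y,Z=P[...,0],P[...,1],P[...,2]
    def at(n,x0,x1,y0,y1,lo,hi):
        m=(X>x0)&(X<x1)&(Y>y0)&(Y<y1)&(Z>lo)&(Z<hi)&(d>0); q=P[m]
        r=cv2.minAreaRect(q[:,:2].astype(np.float32)); print(lab,n,len(q),'med',np.median(q,0).round(1),'rect',np.round(r[0],1),np.round(r[1],1),round(r[2],1))
    at('standtop',400,570,200,310,52.5,59); at('pintop',500,540,240,290,96,104); at('debtop',435,480,235,280,151,158)
    at('pinside',500,540,240,290,65,98); at('debside',435,480,235,280,75,140)
E
```

```text
start standtop 816 med [478.6 270.5  54.7] rect [485.3 261. ] [131.7  68.1] 5.6
start pintop 25 med [515.8 265.8  98. ] rect [517.6 265. ] [13.5 14.4] 60.3
start debtop 21 med [454.3 259.2 151.9] rect [452.9 258.8] [12.5 14.1] 22.8
start pinside 89 med [513.1 266.8  81.9] rect [515.8 264.7] [15.2 15.2] 5.3
start debside 234 med [447.1 262.8 107.8] rect [449.4 260.6] [21.4 14.9] 64.8
now standtop 825 med [479.7 270.6  54.9] rect [486.3 262.1] [133.3  67.8] 5.5
now pintop 25 med [516.6 265.8  98.4] rect [516.8 265.4] [12.2 16.1] 35.7
now debtop 17 med [454.5 258.6 151.8] rect [453.8 260.2] [11.7 15.3] 65.5
now pinside 81 med [513.  267.   82.9] rect [516.2 265.3] [14.3 16.7] 31.7
now debside 232 med [447.2 262.9 109.1] rect [449.2 260.9] [21.3 14.1] 63.5
```

step_arm(
  series=[20,45,0,0,0.57,20,45,0,0,0.57,20,45,0,0,0.57,20.9,46,0,0,0.57,0,0,-20,0,0.57,0,0,-20,0,0.57,0,0,-20,0,0.57,0,0,-20,0,0.57,0,0,-10,0,0.57,0,0,0,0,0.57],
  squeeze=4,
)

```text
clock: 16.55
eef_pos: [520.3, 263.3, 63.6]
eef_rot: [3.141, 0.001, 0.095]
wrist_force: [0.5, 0.7, -0.1]
finger_gap: 40.5
finger_force: 0.0
```

step_arm(
  series=[0,0,0,0,0.8,0,0,0,0,0.9,0,0,0,0,0.9,0,0,0,0,0.9],
)

```text
clock: 17.05
eef_pos: [520.2, 263.9, 64.5]
eef_rot: [-3.141, -0.001, 0.096]
wrist_force: [-0.2, 2.2, 3.1]
finger_gap: 15.9
finger_force: 4.0
```

Pin gripped across (15.9 mm). Now I'll centre it along the other axis too.

step_arm(
  series=[0,0,0,0,0.57,0,0,0,0,0.57,0,0,0,0.1745,0.57,0,0,0,0.1745,0.57,0,0,0,0.1745,0.57,0,0,0,0.1745,0.57,0,0,0,0.1745,0.57,0,0,0,0.1745,0.57,0,0,0,0.1745,0.57,0,0,0,0.1745,0.57,0,0,0,0.1745,0.57,0,0,0,0,0.57,0,0,0,0,0.9,0,0,0,0,0.9,0,0,0,0,0.9,0,0,0,0,0.9],
)

```text
clock: 19.05
eef_pos: [520.0, 263.6, 64.0]
eef_rot: [3.142, 0.0, 1.666]
wrist_force: [0.6, -0.6, -0.8]
finger_gap: 15.8
finger_force: 4.0
```

step_arm(
  series=[0,0,0,0,0.95,0,0,0,0,0.95],
  squeeze=30,
)

```text
clock: 19.3
eef_pos: [520.0, 263.6, 64.0]
eef_rot: [-3.142, -0.0, 1.666]
wrist_force: [0.2, 0.1, -0.7]
finger_gap: 15.3
finger_force: 30.0
```

step_arm(
  series=[0,0,10,0,0.95,0,0,15,0,0.95,0,0,20,0,0.95,0,0,20,0,0.95,0,0,0,0,0.95],
)

```text
clock: 19.92
eef_pos: [520.8, 263.9, 131.3]
eef_rot: [3.138, -0.001, 1.666]
wrist_force: [0.7, -0.1, -1.7]
finger_gap: 15.6
finger_force: 30.0
```

```bash
cat > m3.py <<'E'
from m2 import *
g=cv2.cvtColor(im,cv2.COLOR_BGR2GRAY).astype(float)
def hole(n,p,rad,half):
    c=proj(i,p); u0,v0=np.round(c).astype(int); h=half
    w=g[v0-h:v0+h+1,u0-h:u0+h+1]; bg=np.percentile(w,80); q=np.clip((bg-w)/(bg-w.min()),0,1); q[q<0.3]=0
    vv,uu=np.mgrid[v0-h:v0+h+1,u0-h:u0+h+1]; print(n,ray(i,(q*uu).sum()/q.sum(),(q*vv).sum()/q.sum(),p[2]).round(1),'bg',bg,'min',w.min())
E
python3 - <<'E'
from m3 import *
m=(X>440)&(X<495)&(Y>-128)&(Y<-82)&(Z>42)&(Z<50); q=P[m]; print('lug top',len(q),q.mean(0).round(1),q.min(0).round(1),q.max(0).round(1))
hole('gatehole',(466.1,-106.6,46),6,4); at('block',500,620,-125,90,52,60)
cv2.imwrite('pics/lug.png',cv2.resize(im[195:245,255:315],(480,400),interpolation=cv2.INTER_NEAREST))
E
```

```text
[520.24193852 263.60470895 129.84064087]
lug top 176 [ 468.  -106.9   45.7] [ 447.9 -123.4   42.3] [494.3 -89.5  48.5]
gatehole [ 466.6 -107.1   46. ] bg 135.0 min 30.0
block 1699 med [554.8 -25.9  55.9] rect [566.1 -21.1] [199.3  99. ] 81.9
```

View pics/lug.png

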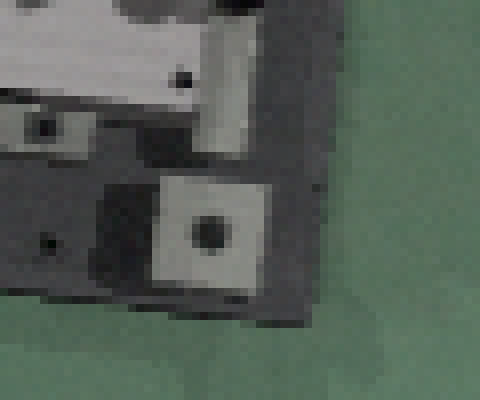

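step_arm(
  series=[-5.4,-37,0,0,0.95,-5.4,-37,0,0,0.95,-5.4,-37,0,0,0.95,-5.4,-37,0,0,0.95,-5.4,-37,0,0,0.95,-5.4,-37,0,0,0.95,-5.4,-37,0,0,0.95,-5.4,-37,0,0,0.95,-5.4,-37,0,0,0.95,-5,-37.5,0,0,0.95,0,0,-20,0,0.95,0,0,-16,0,0.95,0,0,0,0,0.95,0,0,0,0,0.95,0,0,0,0,0.95],
)

```text
clock: 21.85
eef_pos: [466.7, -106.8, 93.6]
eef_rot: [3.141, 0.0, 1.667]
wrist_force: [-0.2, 0.2, -0.9]
finger_gap: 15.4
finger_force: 30.0
```

```bash
python3 - <<'E'
from h import *
im,d,i=cam('scene'); s=manip.read_state(); print(s['eef_pos'],s['wrist_force'])
for p in ((466.6,-107,46),(466.6,-107,63)): print(proj(i,p))
cv2.imwrite('pics/ins.png',cv2.resize(im[170:230,220:300],(640,480),interpolation=cv2.INTER_CUBIC))
E
```

```text
[ 466.70452539 -106.80189899   93.53977695] [ 0.50258703 -0.2366027  -0.58674322]
[283.59182906 212.93159044]
[283.81089522 207.71626806]
```

View pics/ins.png

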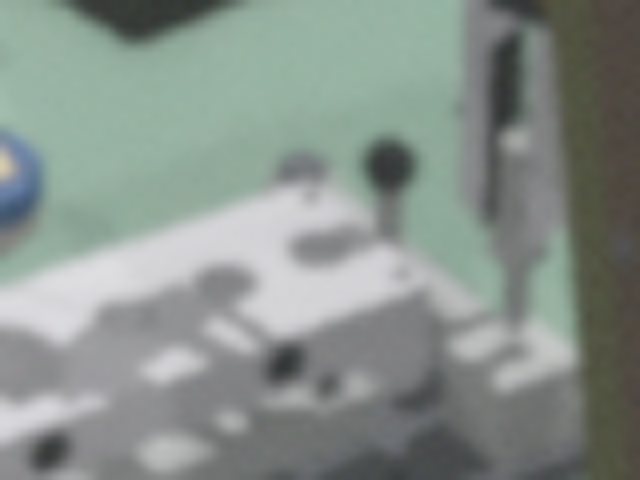

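The pin shank (513,310) stands right above the hole (515,350). Lowering gently.

step_arm(
  series=[0,0,-4,0,0.95,0,0,-3,0,0.95,0,0,-2,0,0.95,0,0,-2,0,0.95,0,0,-2,0,0.95,0,0,0,0,0.95],
)

```text
clock: 22.65
eef_pos: [466.4, -106.9, 79.9]
eef_rot: [-3.141, -0.0, 1.666]
wrist_force: [-0.4, -0.9, -1.2]
finger_gap: 15.6
finger_force: 30.0
```

step_arm(
  series=[0,0,-3,0,0.95,0,0,-3,0,0.95,0,0,-3,0,0.95,0,0,0,0,0.95],
)

```text
clock: 23.15
eef_pos: [466.3, -106.9, 70.8]
eef_rot: [-3.141, -0.0, 1.666]
wrist_force: [0.1, -1.2, -0.5]
finger_gap: 15.2
finger_force: 30.0
```

step_arm(
  series=[0,0,-2,0,0.95,0,0,-2,0,0.95,0,0,-2,0,0.95,0,0,-2,0,0.95,0,0,0,0,0.95],
)

```text
clock: 23.78
eef_pos: [466.3, -106.9, 62.9]
eef_rot: [-3.141, -0.0, 1.666]
wrist_force: [-0.0, 0.0, -0.4]
finger_gap: 15.2
finger_force: 30.0
```

step_arm(
  series=[0,0,-2,0,0.95,0,0,-2,0,0.95,0,0,-2,0,0.95,0,0,-1.5,0,0.95,0,0,0,0,0.95],
)

```text
clock: 24.4
eef_pos: [466.4, -106.9, 55.5]
eef_rot: [-3.141, -0.0, 1.666]
wrist_force: [0.5, 0.3, -1.3]
finger_gap: 15.6
finger_force: 30.0
```

step_arm(
  series=[0,0,-0.8,0,0.95,0,0,-0.8,0,0.95,0,0,-0.6,0,0.95,0,0,0,0,0.95],
)

```text
clock: 24.9
eef_pos: [466.5, -106.9, 53.9]
eef_rot: [3.141, 0.0, 1.666]
wrist_force: [-2.0, 1.1, 8.6]
finger_gap: 15.4
finger_force: 30.0
```

step_arm(
  series=[0,0,0.5,0,0.6,0,0,0,0,0.57,0,0,0,0,0.57,0,0,0,0,0.57],
)

```text
clock: 25.4
eef_pos: [466.4, -106.9, 53.8]
eef_rot: [-3.142, -0.0, 1.666]
wrist_force: [-0.6, 0.2, -0.1]
finger_gap: 40.3
finger_force: 0.0
```

step_arm(
  series=[0,0,20,0,0.57,0,0,30,0,0.57,0,0,40,0,0.57,-10,30,0,0,0.57,-20,40,0,0,0.57,-20,40,0,0,0.57,0,40,0,0,0.57,0,40,0,0,0.57,0,0,0,0,0.57],
)

```text
clock: 26.52
eef_pos: [416.2, 84.8, 143.9]
eef_rot: [3.141, -0.0, 1.669]
wrist_force: [0.1, -0.6, -0.3]
finger_gap: 40.7
finger_force: 0.0
```

```bash
python3 - <<'E'
from m3 import *
at('flange',440,490,-130,-80,48,56); at('pintop',440,490,-130,-80,80,110)
q=P[(X>500)&(X<610)&(Y>-110)&(Y<90)&(Z>53)&(Z<60)&(d>0)]
for n,p,h in (('port',(572,27,56),12),('s1',(558,-16,56),6),('s2',(551.5,-54,56),6),('s3',(545,-92,56),6)): hole(n,p,0,h)
np.savez('top2.npz',im=im,d=d)
cv2.imwrite('pics/blk.png',cv2.resize(im[165:230,195:305],(800,472),interpolation=cv2.INTER_NEAREST))
E
```

```text
[416.28487696  83.68370018 143.80091946]
flange 32 med [ 464.2 -102.7   49.8] rect [ 468.1 -105.8] [32.1 29.3] 79.6
pintop 34 med [ 466.2 -105.9   89.6] rect [ 466.4 -106.9] [12.2 14.7] 86.8
port [574.1  27.2  56. ] bg 153.0 min 65.0
s1 [558.5 -15.6  56. ] bg 153.4 min 59.0
s2 [551.9 -53.5  56. ] bg 155.0 min 59.0
s3 [544.  -93.9  56. ] bg 153.0 min 60.0
```

View pics/blk.png

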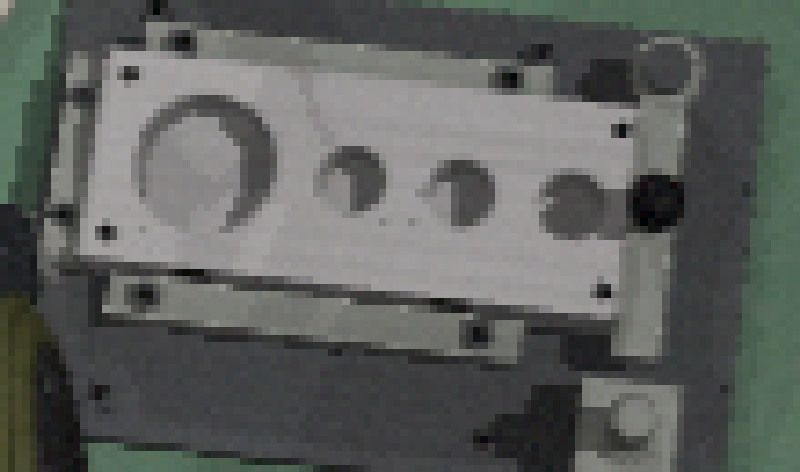

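The pin is home (flange top z≈50, grip top 90), the gate shut. Bore in the crop at about (206,166), sockets (352,181), (460,192), (573,206). I'll use depth masks for exact mouths.

```bash
cat > holes.py <<'E'
from h import *
i=manip.camera_info('top')
def mouths(d,zp,zt,cands,rad):
    P=cloud(d,i); v,u=np.mgrid[0:384,0:512]; f=foc(i)
    r=np.stack([(u-i['cx'])/f,(v-i['cy'])/f,np.ones_like(d)],-1)@rot(i['orientation']).T; e=np.array(i['eye'])
    Q=e+r*((zp-e[2])/r[...,2])[...,None]
    out=[]
    for c,R_ in zip(cands,rad):
        c=np.array(c,float)
        for _ in range(4):
            m=(np.hypot(Q[...,0]-c[0],Q[...,1]-c[1])<R_)&(P[...,2]<zt)&(d>0); c=Q[m][:,:2].mean(0)
        A=m.sum(); s=(-e[2]+zp); out.append(c.round(1)); 
        px=(e[2]-zp)/f; print(c.round(1),'npix',A,'eqdia',round(2*np.sqrt(A*px*px/np.pi),1))
    return out
E
python3 - <<'E'
from holes import *
for f in ('top1','top2'):
    print(f); d=np.load(f+'.npz')['d']; o=mouths(d,56,51,[(572,27),(558,-16),(551.5,-54),(545,-92)],[30,17,17,17])
    print(np.diff(np.array(o),axis=0), [round(float(np.hypot(*x)),1) for x in np.diff(np.array(o),axis=0)])
print('rack'); mouths(np.load('top1.npz')['d'],46,40,[(540,-374)],[17])
E
```

```text
top1
[563.5  38.7] npix 275 eqdia 46.9
[556.1 -12.7] npix 63 eqdia 22.4
[550.2 -51.2] npix 62 eqdia 22.3
[544.5 -89.4] npix 65 eqdia 22.8
[[ -7.4 -51.4]
 [ -5.9 -38.5]
 [ -5.7 -38.2]] [51.9, 38.9, 38.6]
top2
[563.5  38.6] npix 274 eqdia 46.8
[555.8 -12.4] npix 63 eqdia 22.4
[550.4 -51.4] npix 64 eqdia 22.6
[544.5 -89.5] npix 64 eqdia 22.6
[[ -7.7 -51. ]
 [ -5.4 -39. ]
 [ -5.9 -38.1]] [51.6, 39.4, 38.6]
rack
[ 539.5 -372. ] npix 59 eqdia 22.0
```

step_arm(
  series=[0,0,31,0,0.57,10,43,0,0,0.57,10,43,0,0,0.57,10,43,0,0,0.57,10,45,0,0,0.57,0,0,0,0,0.5,0,0,0,0,0.5,0,0,-20,0,0.5,0,0,-30,0,0.5,0,0,-30,0,0.5,0,0,-20,0,0.5,0,0,-9,0,0.5,0,0,0,0,0.5],
  squeeze=4,
)

```text
clock: 28.2
eef_pos: [456.5, 256.4, 66.0]
eef_rot: [-3.141, 0.0, 1.665]
wrist_force: [0.4, -0.4, -0.0]
finger_gap: 46.8
finger_force: 0.0
```

step_arm(
  series=[0,0,0,0,0.7,0,0,0,0,0.9,0,0,0,0,0.9,0,0,0,0,0.9],
)

```text
clock: 28.7
eef_pos: [456.6, 257.2, 66.2]
eef_rot: [3.141, -0.0, 1.666]
wrist_force: [-0.8, -0.7, 3.6]
finger_gap: 20.8
finger_force: 4.0
```

step_arm(
  series=[0,0,0,0,0.5,0,0,0,0,0.5,0,0,0,-0.1745,0.5,0,0,0,-0.1745,0.5,0,0,0,-0.1745,0.5,0,0,0,-0.1745,0.5,0,0,0,-0.1745,0.5,0,0,0,-0.1745,0.5,0,0,0,-0.1745,0.5,0,0,0,-0.1745,0.5,0,0,0,-0.1745,0.5,0,0,0,0,0.5,0,0,0,0,0.9,0,0,0,0,0.9,0,0,0,0,0.9,0,0,0,0,0.9],
)

```text
clock: 30.7
eef_pos: [456.4, 257.1, 65.8]
eef_rot: [-3.142, -0.0, 0.096]
wrist_force: [0.3, 0.5, -0.9]
finger_gap: 20.9
finger_force: 4.0
```

step_arm(
  series=[0,0,0,0,0.95,0,0,0,0,0.95],
  squeeze=50,
)

```text
clock: 30.95
eef_pos: [456.4, 257.1, 65.9]
eef_rot: [-3.142, -0.0, 0.096]
wrist_force: [-0.0, -0.1, 0.4]
finger_gap: 20.5
finger_force: 50.2
```

step_arm(
  series=[0,0,10,0,0.95,0,0,20,0,0.95,0,0,20,0,0.95,0,0,19,0,0.95,17.5,-43,0,0,0.95,17.5,-43,0,0,0.95,17.5,-43,0,0,0.95,17.5,-43,0,0,0.95,17.3,-43.4,0,0,0.95,0,0,0,0,0.95,0,0,0,0,0.95,0,0,0,0,0.95],
)

```text
clock: 32.45
eef_pos: [543.5, 42.7, 135.1]
eef_rot: [-3.141, -0.0, 0.097]
wrist_force: [0.5, -0.2, -1.9]
finger_gap: 20.5
finger_force: 50.2
```

```bash
python3 - <<'E'
from h import *
im,d,i=cam('scene'); s=manip.read_state(); print(s['eef_pos'],s['wrist_force'])
e=s['eef_pos']; t=e-[0,0,53.9]; print('tip px',proj(i,t),'port start pred px',proj(i,(543.7,41.7,56)))
cv2.imwrite('pics/deb.png',cv2.resize(im[120:240,150:300],(750,600),interpolation=cv2.INTER_CUBIC))
print(((proj(i,t)-[150,120])*5).round(), ((proj(i,(563.5,38.7,56))-[150,120])*5).round())
c=np.array([563.5,38.7]);a=np.radians(-8.5);x=np.array([np.cos(a),np.sin(a)]);y=np.array([-x[1],x[0]])
t=np.radians(np.arange(0,361,4.5)); p=c+20*(-np.cos(t)[:,None]*x+np.sin(t)[:,None]*y); q=np.diff(p.round(1),axis=0).round(1)
for k in range(0,80,20): print(', '.join(f'{a:g}, {b:g}, 0, 0, 0.95' for a,b in q[k:k+20]))
E
```

```text
[543.50282675  42.62195528 135.05754863] [ 0.76989495 -0.11729941 -1.32657807]
tip px [221.61961352 210.91268806] port start pred px [222.2035293  218.67486677]
[358. 455.] [342. 475.]
0.3, 1.5, 0, 0, 0.95, 0.4, 1.5, 0, 0, 0.95, 0.6, 1.5, 0, 0, 0.95, 0.6, 1.4, 0, 0, 0.95, 0.8, 1.4, 0, 0, 0.95, 0.8, 1.3, 0, 0, 0.95, 1, 1.3, 0, 0, 0.95, 1, 1.1, 0, 0, 0.95, 1.2, 1.1, 0, 0, 0.95, 1.2, 1, 0, 0, 0.95, 1.3, 0.9, 0, 0, 0.95, 1.4, 0.7, 0, 0, 0.95, 1.4, 0.7, 0, 0, 0.95, 1.5, 0.6, 0, 0, 0.95, 1.5, 0.4, 0, 0, 0.95, 1.5, 0.3, 0, 0, 0.95, 1.6, 0.2, 0, 0, 0.95, 1.5, 0.1, 0, 0, 0.95, 1.6, 0, 0, 0, 0.95, 1.6, -0.2, 0, 0, 0.95
1.5, -0.3, 0, 0, 0.95, 1.5, -0.4, 0, 0, 0.95, 1.5, -0.6, 0, 0, 0.95, 1.4, -0.6, 0, 0, 0.95, 1.4, -0.8, 0, 0, 0.95, 1.3, -0.8, 0, 0, 0.95, 1.3, -1, 0, 0, 0.95, 1.1, -1, 0, 0, 0.95, 1.1, -1.2, 0, 0, 0.95, 1, -1.2, 0, 0, 0.95, 0.9, -1.3, 0, 0, 0.95, 0.7, -1.4, 0, 0, 0.95, 0.7, -1.4, 0, 0, 0.95, 0.6, -1.5, 0, 0, 0.95, 0.4, -1.5, 0, 0, 0.95, 0.3, -1.5, 0, 0, 0.95, 0.2, -1.6, 0, 0, 0.95, 0.1, -1.5, 0, 0, 0.95, 0, -1.6, 0, 0, 0.95, -0.2, -1.6, 0, 0, 0.95
-0.3, -1.5, 0, 0, 0.95, -0.4, -
[... 186 characters left out ...]
 -1, 0, 0, 0.95, -1.3, -0.9, 0, 0, 0.95, -1.4, -0.7, 0, 0, 0.95, -1.4, -0.7, 0, 0, 0.95, -1.5, -0.6, 0, 0, 0.95, -1.5, -0.4, 0, 0, 0.95, -1.5, -0.3, 0, 0, 0.95, -1.6, -0.2, 0, 0, 0.95, -1.5, -0.1, 0, 0, 0.95, -1.6, 0, 0, 0, 0.95, -1.6, 0.2, 0, 0, 0.95
-1.5, 0.3, 0, 0, 0.95, -1.5, 0.4, 0, 0, 0.95, -1.5, 0.6, 0, 0, 0.95, -1.4, 0.6, 0, 0, 0.95, -1.4, 0.8, 0, 0, 0.95, -1.3, 0.8, 0, 0, 0.95, -1.3, 1, 0, 0, 0.95, -1.1, 1, 0, 0, 0.95, -1.1, 1.2, 0, 0, 0.95, -1, 1.2, 0, 0, 0.95, -0.9, 1.3, 0, 0, 0.95, -0.7, 1.4, 0, 0, 0.95, -0.7, 1.4, 0, 0, 0.95, -0.6, 1.5, 0, 0, 0.95, -0.4, 1.5, 0, 0, 0.95, -0.3, 1.5, 0, 0, 0.95, -0.2, 1.6, 0, 0, 0.95, -0.1, 1.5, 0, 0, 0.95, 0, 1.6, 0, 0, 0.95, 0.2, 1.6, 0, 0, 0.95
```

View pics/deb.png

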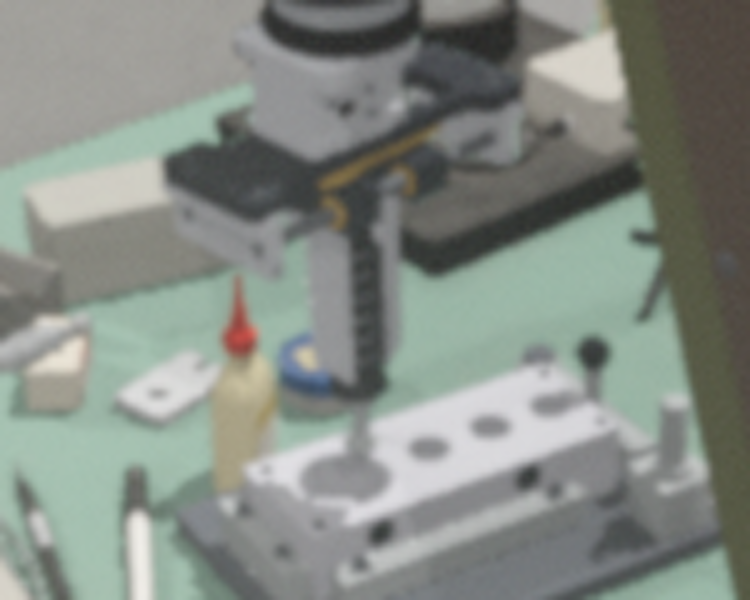

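The tool hangs upright with its blade (360,450) over the bore's near side. Setting it on the edge.

step_arm(
  series=[0.2,-0.9,-10,0,0.95,0,0,-8,0,0.95,0,0,-5,0,0.95,0,0,-3,0,0.95,0,0,-3,0,0.95,0,0,-2,0,0.95,0,0,-2,0,0.95,0,0,-2,0,0.95,0,0,0,0,0.95,0,0,0,0,0.95,0,0,0,0,0.95,0,0,0,0,0.95],
)

```text
clock: 34.0
eef_pos: [544.0, 40.8, 99.9]
eef_rot: [3.142, -0.0, 0.096]
wrist_force: [0.6, -0.2, 0.9]
finger_gap: 20.0
finger_force: 50.2
```

step_arm(
  series=[0.1,2,0,0,0.95,0.3,1.8,0,0,0.95,0.6,1.5,0,0,0.95,0.6,1.4,0,0,0.95,0.8,1.4,0,0,0.95,0.8,1.3,0,0,0.95,1,1.3,0,0,0.95,1,1.1,0,0,0.95,1.2,1.1,0,0,0.95,1.2,1,0,0,0.95,1.3,0.9,0,0,0.95,1.4,0.7,0,0,0.95,1.4,0.7,0,0,0.95,1.5,0.6,0,0,0.95,1.5,0.4,0,0,0.95,1.5,0.3,0,0,0.95,1.6,0.2,0,0,0.95,1.5,0.1,0,0,0.95,1.6,0,0,0,0.95,1.6,-0.2,0,0,0.95],
)

```text
clock: 36.5
eef_pos: [566.4, 58.4, 99.8]
eef_rot: [-3.142, 0.0, 0.096]
wrist_force: [-2.2, -2.7, 1.3]
finger_gap: 20.6
finger_force: 50.2
```

step_arm(
  series=[1.5,-0.3,0,0,0.95,1.5,-0.4,0,0,0.95,1.5,-0.6,0,0,0.95,1.4,-0.6,0,0,0.95,1.4,-0.8,0,0,0.95,1.3,-0.8,0,0,0.95,1.3,-1,0,0,0.95,1.1,-1,0,0,0.95,1.1,-1.2,0,0,0.95,1,-1.2,0,0,0.95,0.9,-1.3,0,0,0.95,0.7,-1.4,0,0,0.95,0.7,-1.4,0,0,0.95,0.6,-1.5,0,0,0.95,0.4,-1.5,0,0,0.95,0.3,-1.5,0,0,0.95,0.2,-1.6,0,0,0.95,0.1,-1.5,0,0,0.95,0,-1.6,0,0,0.95,-0.2,-1.6,0,0,0.95],
)

```text
clock: 39.0
eef_pos: [583.2, 35.5, 99.9]
eef_rot: [-3.142, -0.0, 0.096]
wrist_force: [-2.5, 3.0, 0.6]
finger_gap: 20.3
finger_force: 50.2
```

step_arm(
  series=[-0.3,-1.5,0,0,0.95,-0.4,-1.5,0,0,0.95,-0.6,-1.5,0,0,0.95,-0.6,-1.4,0,0,0.95,-0.8,-1.4,0,0,0.95,-0.8,-1.3,0,0,0.95,-1,-1.3,0,0,0.95,-1,-1.1,0,0,0.95,-1.2,-1.1,0,0,0.95,-1.2,-1,0,0,0.95,-1.3,-0.9,0,0,0.95,-1.4,-0.7,0,0,0.95,-1.4,-0.7,0,0,0.95,-1.5,-0.6,0,0,0.95,-1.5,-0.4,0,0,0.95,-1.5,-0.3,0,0,0.95,-1.6,-0.2,0,0,0.95,-1.5,-0.1,0,0,0.95,-1.6,0,0,0,0.95,-1.6,0.2,0,0,0.95],
)

```text
clock: 41.5
eef_pos: [560.4, 18.7, 99.9]
eef_rot: [3.141, -0.0, 0.096]
wrist_force: [3.0, 2.9, 2.2]
finger_gap: 20.4
finger_force: 50.1
```

step_arm(
  series=[-1.5,0.3,0,0,0.95,-1.5,0.4,0,0,0.95,-1.5,0.6,0,0,0.95,-1.4,0.6,0,0,0.95,-1.4,0.8,0,0,0.95,-1.3,0.8,0,0,0.95,-1.3,1,0,0,0.95,-1.1,1,0,0,0.95,-1.1,1.2,0,0,0.95,-1,1.2,0,0,0.95,-0.9,1.3,0,0,0.95,-0.7,1.4,0,0,0.95,-0.7,1.4,0,0,0.95,-0.6,1.5,0,0,0.95,-0.4,1.5,0,0,0.95,-0.3,1.5,0,0,0.95,-0.2,1.6,0,0,0.95,-0.1,1.5,0,0,0.95,0,1.6,0,0,0.95,0.2,1.6,0,0,0.95],
)

```text
clock: 44.0
eef_pos: [543.6, 41.6, 99.8]
eef_rot: [3.141, 0.0, 0.096]
wrist_force: [1.9, -2.5, 1.2]
finger_gap: 20.0
finger_force: 50.2
```

step_arm(
  series=[0.2,1.5,0,0,0.95,0,0,0,0,0.95,0,0,0,0,0.95,0,0,0,0,0.95],
)

```text
clock: 44.5
eef_pos: [543.8, 43.2, 99.9]
eef_rot: [-3.141, -0.0, 0.096]
wrist_force: [2.5, 0.4, 1.2]
finger_gap: 20.7
finger_force: 50.2
```

step_arm(
  series=[2,0,5,0,0.95,2,0,10,0,0.95,0,0,20,0,0.95,-16,40,0,0,0.95,-18,40,0,0,0.95,-18,40,0,0,0.95,-18,40,0,0,0.95,0,0,0,0,0.95],
)

```text
clock: 45.5
eef_pos: [476.7, 205.1, 135.3]
eef_rot: [-3.141, 0.0, 0.099]
wrist_force: [0.2, -0.4, -1.1]
finger_gap: 20.4
finger_force: 50.2
```

```bash
python3 - <<'E'
from h import *
im,d,i=cam('scene'); P=cloud(d,i);X,Y,Z=P[...,0],P[...,1],P[...,2]; print(manip.read_state()['eef_pos'])
def at(n,x0,x1,y0,y1,lo,hi):
    m=(X>x0)&(X<x1)&(Y>y0)&(Y<y1)&(Z>lo)&(Z<hi)&(d>0); q=P[m]
    r=cv2.minAreaRect(q[:,:2].astype(np.float32)); print(n,len(q),'med',np.median(q,0).round(1),'rect',np.round(r[0],1),np.round(r[1],1),round(r[2],1))
at('standtop',380,600,180,330,52.5,59)
cv2.imwrite('pics/st.png',cv2.resize(im[190:310,100:260],(800,600),interpolation=cv2.INTER_CUBIC))
E
```

```text
[477.43365668 203.86786748 135.27704547]
standtop 1136 med [490.5 264.9  54.8] rect [513.6 267.5] [194.3  83.3] 13.0
```

View pics/st.png

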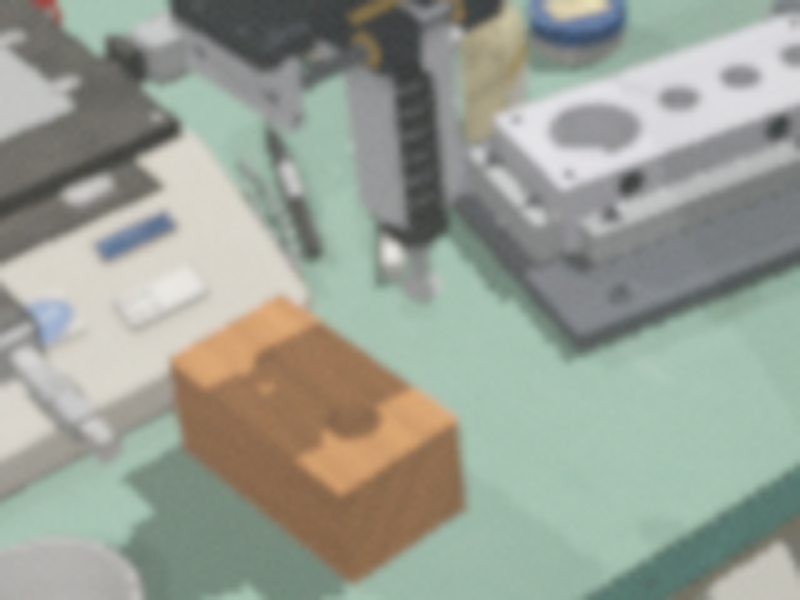

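The stand is seen with its tool hole at crop (352,418), i.e. px (170,273.5). Checking whether it was knocked.

```bash
cat > st.py <<'E'
from h import *
def stand(im,d,i,l):
    P=cloud(d,i); hsv=cv2.cvtColor(im,cv2.COLOR_BGR2HSV)
    m=(hsv[...,0]>4)&(hsv[...,0]<18)&(hsv[...,1]>110)&(P[...,2]>51)&(P[...,2]<60)&(P[...,0]>380)&(P[...,0]<600)&(P[...,1]>180)&(P[...,1]<330)
    q=P[m]; r=cv2.minAreaRect(q[:,:2].astype(np.float32)); print(l,m.sum(),r)
E
python3 - <<'E'
from st import *
i=manip.camera_info('scene'); z=np.load('scene0.npz'); stand(z['im'],z['d'],i,'start')
im,d,i=cam('scene'); stand(im,d,i,'now')
print(ray(i,170.4-.4,273.6-.4,56), proj(i,(456.4,257.3,56)))
E
```

```text
start 764 ((484.272216796875, 262.87445068359375), (130.59152221679688, 65.03360748291016), 5.998514175415039)
now 954 ((483.4552001953125, 263.1691589355469), (130.22158813476562, 63.62542724609375), 5.827456474304199)
[456.56111834 258.4612212   56.        ] [170.4798529  273.00329255]
```

The stand has not moved. Returning the tool.

step_arm(
  series=[-10,27,0,0,0.95,-11,26.4,0,0,0.95,0,0,0,0,0.95,0,0,0,0,0.95,0,0,-15,0,0.95,0,0,-10,0,0.95,0,0,-5,0,0.95,0,0,0,0,0.95],
)

```text
clock: 46.6
eef_pos: [456.7, 256.3, 104.4]
eef_rot: [3.141, 0.001, 0.096]
wrist_force: [-0.6, 0.3, -1.8]
finger_gap: 20.4
finger_force: 50.2
```

step_arm(
  series=[0,0,-5,0,0.95,0,0,-5,0,0.95,0,0,-5,0,0.95,0,0,0,0,0.95],
)

```text
clock: 47.1
eef_pos: [456.6, 256.4, 89.4]
eef_rot: [3.141, 0.001, 0.096]
wrist_force: [-0.4, 0.3, -1.4]
finger_gap: 20.1
finger_force: 50.2
```

step_arm(
  series=[0,0,-5,0,0.95,0,0,-5,0,0.95,0,0,-5,0,0.95,0,0,-5,0,0.95,0,0,-2,0,0.95,0,0,0,0,0.95],
)

```text
clock: 47.85
eef_pos: [456.7, 256.5, 67.7]
eef_rot: [3.142, 0.0, 0.096]
wrist_force: [-0.0, 0.8, -1.7]
finger_gap: 20.4
finger_force: 50.2
```

step_arm(
  series=[0,0.5,-1,0,0.95,0,0,-0.8,0,0.95,0,0,0,0,0.95],
)

```text
clock: 48.22
eef_pos: [456.8, 256.9, 66.0]
eef_rot: [3.142, 0.0, 0.096]
wrist_force: [1.4, -0.6, -0.9]
finger_gap: 20.3
finger_force: 50.2
```

step_arm(
  series=[0,0,0,0,0.7,0,0,0,0,0.5,0,0,0,0,0.5,0,0,20,0,0.5,0,0,30,0,0.5,0,0,40,0,0.5,0,0,30,0,0.5,0,-50,0,0,0.55,0,-60,0,0,0.55,0,-60,0,0,0.55,0,-60,0,0,0.55,0,-60,0,0,0.55,0,-50,0,0,0.55,0,0,0,0,0.55],
)

```text
clock: 49.98
eef_pos: [456.6, -85.6, 186.1]
eef_rot: [3.141, -0.0, 0.092]
wrist_force: [-0.0, 0.6, 0.5]
finger_gap: 42.3
finger_force: 0.0
```

```bash
python3 - <<'E'
from m2 import *
np.savez('top3.npz',im=im,d=d)
at('debtop',420,490,220,290,140,160); at('rack',380,600,-480,-270,40,50)
at('tubesA',380,600,-480,-270,85,125)
q=P[(X>380)&(X<600)&(Y>-480)&(Y<-270)&(Z>85)&(Z<130)&(d>0)]; print(q.round(0)[:: max(1,len(q)//12)])
from st import *
z=np.load('top0.npz'); stand(z['im'],z['d'],i,'start'); stand(im,d,i,'now')
cv2.imwrite('pics/now.png',cv2.resize(im,(800,600),interpolation=cv2.INTER_CUBIC))
E
```

```text
[456.65534799 -83.98707525 186.01601594]
debtop 76 med [456.1 253.3 150.6] rect [456.8 254.5] [17.7 18.7] 88.4
rack 1407 med [ 489.9 -358.3   46. ] rect [ 493.3 -363.3] [ 65.4 170.2] 77.4
tubesA 140 med [ 482.9 -357.5   99.7] rect [ 469.4 -357.6] [21.6 68.3] 77.7
[[ 503. -359.  105.]
 [ 500. -370.  107.]
 [ 496. -355.  102.]
 [ 494. -371.   96.]
 [ 491. -353.   86.]
 [ 487. -354.  101.]
 [ 484. -362.  105.]
 [ 455. -357.  105.]
 [ 452. -345.   93.]
 [ 449. -360.   94.]
 [ 445. -342.   99.]
 [ 442. -360.  101.]
 [ 438. -347.   95.]]
start 1050 ((487.61370849609375, 260.95843505859375), (129.53070068359375, 67.60212707519531), 5.554001331329346)
now 1123 ((487.6868896484375, 261.0400085449219), (129.98480224609375, 66.88044738769531), 5.344314098358154)
```

View pics/now.png

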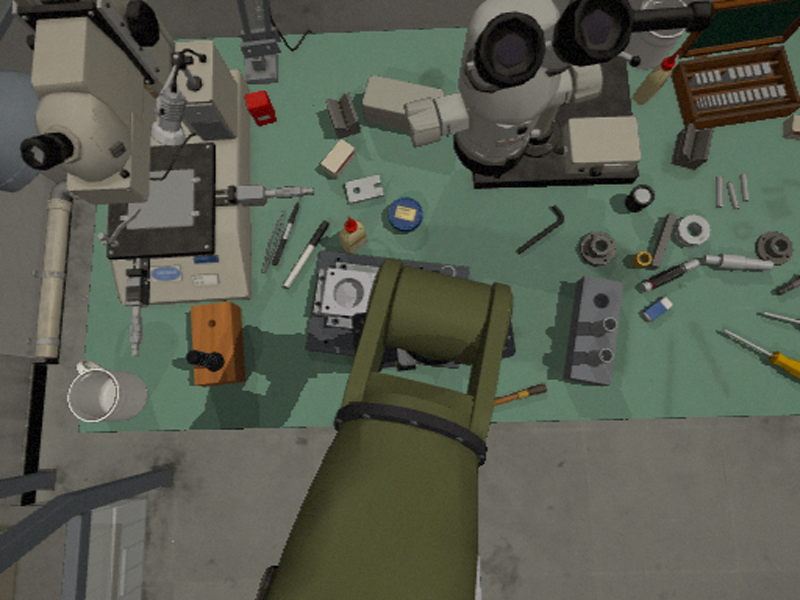

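The deburrer is back in its stand at (205,358), the stand and rack unmoved, with two tubes at (609,325) and (605,356). Now tube A.

step_arm(
  series=[6,-46.5,0,-0.052,0.6,6,-46.5,0,-0.052,0.6,6,-46.5,0,-0.052,0.6,6,-46.5,0,-0.052,0.6,6,-46.5,0,-0.052,0.6,6.3,-46.5,0,-0.052,0.6,0,0,-30,0,0.6,0,0,-30,0,0.6,0,0,-20,0,0.6,0,0,-20,0,0.6,0,0,-16,0,0.6,0,0,-10,0,0.6,0,0,0,0,0.6],
  squeeze=4,
)

```text
clock: 51.65
eef_pos: [493.2, -361.6, 59.6]
eef_rot: [-3.141, 0.001, -0.216]
wrist_force: [0.7, -0.4, 0.2]
finger_gap: 37.4
finger_force: 0.0
```

step_arm(
  series=[0,0,0,0,0.8,0,0,0,0,0.85,0,0,0,0,0.85,0,0,0,0,0.85],
)

```text
clock: 52.15
eef_pos: [493.4, -362.3, 60.7]
eef_rot: [3.141, -0.001, -0.216]
wrist_force: [0.1, -0.5, 5.0]
finger_gap: 21.8
finger_force: 4.0
```

step_arm(
  series=[0,0,0,0,0.6,0,0,0,0,0.6,0,0,0,0.1745,0.6,0,0,0,0.1745,0.6,0,0,0,0.1745,0.6,0,0,0,0.1745,0.6,0,0,0,0.1745,0.6,0,0,0,0.1745,0.6,0,0,0,0.1745,0.6,0,0,0,0.1745,0.6,0,0,0,0.1745,0.6,0,0,0,0,0.6,0,0,0,0,0.9,0,0,0,0,0.9,0,0,0,0,0.9,0,0,0,0,0.9],
)

```text
clock: 54.15
eef_pos: [493.1, -362.0, 60.0]
eef_rot: [-3.141, -0.0, 1.354]
wrist_force: [0.7, -0.1, -0.7]
finger_gap: 21.7
finger_force: 4.0
```

step_arm(
  series=[0,0,0,0,0.95,0,0,0,0,0.95],
  squeeze=25,
)

```text
clock: 54.4
eef_pos: [493.1, -362.0, 60.0]
eef_rot: [-3.141, -0.0, 1.354]
wrist_force: [0.7, 0.2, -0.6]
finger_gap: 21.5
finger_force: 25.0
```

step_arm(
  series=[0,0,15,0,0.95,0,0,25,0,0.95,0,0,30,0,0.95,0,0,22,0,0.95,7.9,43.7,0,0.009,0.95,7.9,43.7,0,0.009,0.95,7.9,43.7,0,0.009,0.95,7.9,43.7,0,0.009,0.95,7.9,43.7,0,0.009,0.95,7.9,43.7,0,0.009,0.95,7.9,43.7,0,0.009,0.95,7.6,43.5,0,0.007,0.95,0,0,-20,0,0.95,0,0,-17,0,0.95,0,0,0,0,0.95,0,0,0,0,0.95,0,0,0,0,0.95],
)

```text
clock: 56.52
eef_pos: [556.3, -13.0, 115.8]
eef_rot: [3.14, -0.0, 1.424]
wrist_force: [0.1, -1.0, -0.5]
finger_gap: 21.9
finger_force: 25.0
```

```bash
python3 - <<'E'
from h import *
im,d,i=cam('scene'); P=cloud(d,i); s=manip.read_state(); e=s['eef_pos']; print(e,s['wrist_force'])
m=(P[...,2]>67)&(P[...,2]<108)&(np.hypot(P[...,0]-e[0],P[...,1]-e[1])<25)&(d>0); q=P[m]
print(m.sum(),np.median(q,0)); v,u=np.nonzero(m)
for r in np.unique(v): print(r,u[v==r].min(),u[v==r].max(),end='; ')
print('\npred axis u',[proj(i,(e[0],e[1],z)).round(1) for z in (66,80,95)])
cv2.imwrite('pics/tube.png',cv2.resize(im[130:230,180:310],(780,600),interpolation=cv2.INTER_CUBIC))
E
```

```text
[556.25696758 -12.88642749 115.64726393] [-0.16555549  1.47603231 -1.22083343]
101 [546.51259647  -7.0609153   88.39547881]
194 232 239; 195 232 239; 196 232 239; 197 232 239; 198 232 239; 199 232 239; 200 232 239; 201 232 239; 202 232 240; 203 232 240; 204 232 240; 205 233 239; 206 233 239; 207 235 237; 
pred axis u [array([235.2, 205.7]), array([235.1, 201.3]), array([235. , 196.6])]
```

View pics/tube.png

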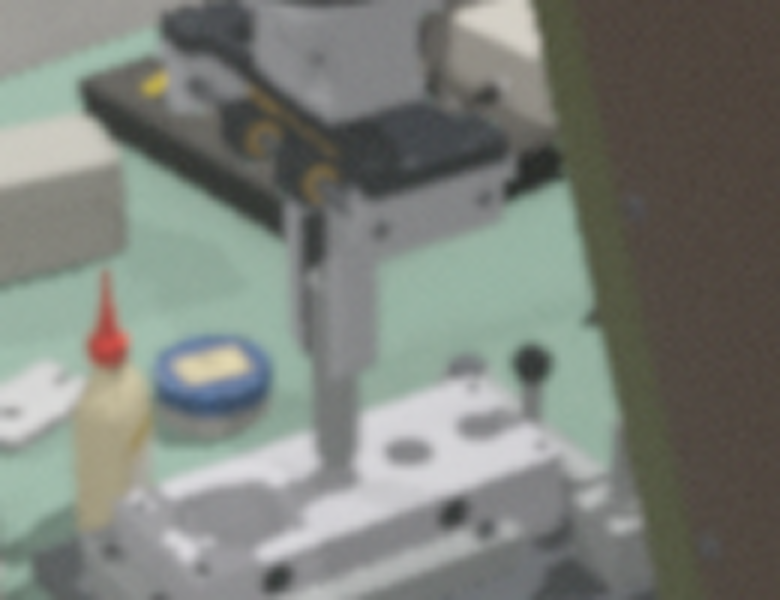

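The tube is upright over socket 1 (335,470). Inserting it.

step_arm(
  series=[-0.3,0.3,-5,0,0.95,0,0,-4,0,0.95,0,0,-3,0,0.95,0,0,-3,0,0.95,0,0,0,0,0.95],
)

```text
clock: 57.2
eef_pos: [555.7, -12.3, 99.8]
eef_rot: [-3.141, -0.0, 1.424]
wrist_force: [-0.1, 0.5, -1.0]
finger_gap: 21.6
finger_force: 25.0
```

step_arm(
  series=[0,0,-2,0,0.95,0,0,-2,0,0.95,0,0,-2,0,0.95,0,0,0,0,0.95],
)

```text
clock: 57.7
eef_pos: [555.8, -12.3, 93.9]
eef_rot: [3.142, -0.0, 1.424]
wrist_force: [1.5, 0.7, -1.6]
finger_gap: 21.2
finger_force: 25.0
```

step_arm(
  series=[0,0,-3,0,0.95,0,0,-3,0,0.95,0,0,-2,0,0.95,0,0,-2,0,0.95,0,0,0,0,0.95],
)

```text
clock: 58.32
eef_pos: [555.7, -12.3, 83.9]
eef_rot: [3.142, -0.0, 1.424]
wrist_force: [2.8, 1.0, -2.3]
finger_gap: 21.6
finger_force: 25.0
```

step_arm(
  series=[0,0,-1,0,0.95,0,0,-1,0,0.95,0,0,0,0,0.95],
)

```text
clock: 58.7
eef_pos: [555.8, -12.3, 82.0]
eef_rot: [3.141, -0.0, 1.424]
wrist_force: [2.5, 0.9, -0.3]
finger_gap: 21.1
finger_force: 25.0
```

step_arm(
  series=[0,0,-0.7,0,0.95,0,0,-0.7,0,0.95,0,0,0,0,0.95],
)

```text
clock: 59.08
eef_pos: [556.0, -12.3, 81.9]
eef_rot: [3.141, -0.0, 1.424]
wrist_force: [-1.9, 1.4, 13.4]
finger_gap: 21.4
finger_force: 25.0
```

step_arm(
  series=[0,0,0,0,0.7,0,0,0,0,0.6,0,0,0,0,0.6,0,0,20,0,0.6,0,0,30,0,0.6,0,0,40,0,0.6,0,0,30,0,0.6,-14,-43,0,-0.188,0.6,-14,-43,0,-0.188,0.6,-14,-43,0,-0.188,0.6,-14,-43,0,-0.188,0.6,-14,-43,0,-0.188,0.6,-13,-43,0,-0.188,0.6,-13,-43,0,-0.188,0.6,-13,-39,0,-0.188,0.6,0,0,0,-0.137,0.6,0,0,0,0,0.6,0,0,0,0,0.6],
)

```text
clock: 61.32
eef_pos: [446.8, -352.0, 200.6]
eef_rot: [-3.142, 0.0, -0.209]
wrist_force: [-0.5, 0.4, 0.1]
finger_gap: 37.8
finger_force: 0.0
```

```bash
python3 - <<'E'
from h import *
im,d,i=cam('top'); P=cloud(d,i);X,Y,Z=P[...,0],P[...,1],P[...,2]
print(manip.read_state()['eef_pos'],manip.read_state()['eef_rot'])
def at(n,x0,x1,y0,y1,lo,hi):
    m=(X>x0)&(X<x1)&(Y>y0)&(Y<y1)&(Z>lo)&(Z<hi)&(d>0); q=P[m]
    if len(q)<4: print(n,len(q)); return
    r=cv2.minAreaRect(q[:,:2].astype(np.float32)); print(n,len(q),'med',np.median(q,0).round(1),'max',np.percentile(q[:,2],90).round(1),'rect',np.round(r[0],1),np.round(r[1],1),round(r[2],1))
at('tubeins',535,580,-40,15,100,140); at('rack',380,600,-480,-270,40,50)
i=manip.camera_info('scene'); im,d,i=cam('scene'); P=cloud(d,i);X,Y,Z=P[...,0],P[...,1],P[...,2]
at('S tubeins',535,580,-40,15,80,140); at('S rack',380,600,-480,-270,42,50);at('S tubeB',420,475,-375,-330,70,125)
E
```

```text
[ 446.90998964 -351.89815319  200.63994544] [-3.14155818e+00  9.06650705e-05 -2.09368912e-01]
tubeins 60 med [555.2 -12.7 121.5] max 127.0 rect [554.9 -13.4] [20.1 20. ] 85.8
rack 1009 med [ 482.1 -349.4   45.8] max 48.0 rect [ 493.4 -362.8] [ 65.1 170.8] 77.8
S tubeins 143 med [548.4  -8.1 108.7] max 124.0 rect [553. -12.] [19.3 27. ] 50.7
S rack 0
S tubeB 0
```

Tube 1 is fully seated (top at z 127), the rack unmoved. Tube B next.

step_arm(
  series=[-0.4,0.2,-30,0,0.6,0,0,-30,0,0.6,0,0,-30,0,0.6,0,0,-25,0,0.6,0,0,-15,0,0.6,0,0,-10.6,0,0.6,0,0,0,0,0.6],
  squeeze=4,
)

```text
clock: 62.3
eef_pos: [446.3, -352.0, 59.9]
eef_rot: [-3.141, 0.0, -0.212]
wrist_force: [-0.3, 0.0, -0.4]
finger_gap: 37.8
finger_force: 0.0
```

step_arm(
  series=[0,0,0,0,0.8,0,0,0,0,0.85,0,0,0,0,0.85,0,0,0,0,0.85],
)

```text
clock: 62.8
eef_pos: [446.6, -352.4, 60.7]
eef_rot: [3.141, -0.001, -0.213]
wrist_force: [0.7, -0.4, 5.7]
finger_gap: 21.8
finger_force: 4.0
```

step_arm(
  series=[0,0,0,0,0.6,0,0,0,0,0.6,0,0,0,0.1745,0.6,0,0,0,0.1745,0.6,0,0,0,0.1745,0.6,0,0,0,0.1745,0.6,0,0,0,0.1745,0.6,0,0,0,0.1745,0.6,0,0,0,0.1745,0.6,0,0,0,0.1745,0.6,0,0,0,0.1745,0.6,0,0,0,0,0.6,0,0,0,0,0.9,0,0,0,0,0.9,0,0,0,0,0.9,0,0,0,0,0.9],
)

```text
clock: 64.8
eef_pos: [446.3, -352.1, 60.0]
eef_rot: [-3.141, -0.0, 1.357]
wrist_force: [-0.4, 0.0, -1.0]
finger_gap: 21.7
finger_force: 4.0
```

step_arm(
  series=[0,0,0,0,0.95,0,0,0,0,0.95],
  squeeze=25,
)

```text
clock: 65.05
eef_pos: [446.3, -352.1, 60.0]
eef_rot: [-3.142, -0.0, 1.358]
wrist_force: [-0.2, -0.1, -0.7]
finger_gap: 21.1
finger_force: 25.0
```

step_arm(
  series=[0,0,15,0,0.95,0,0,25,0,0.95,0,0,30,0,0.95,0,0,22,0,0.95,14.9,43,0,0.009,0.95,14.9,43,0,0.009,0.95,14.9,43,0,0.009,0.95,14.9,43,0,0.009,0.95,14.9,43,0,0.009,0.95,14.9,43,0,0.009,0.95,14.7,43,0,0.009,0.95,0,0,0,0,0.95,0,0,-20,0,0.95,0,0,-17,0,0.95,0,0,0,0,0.95,0,0,0,0,0.95,0,0,0,0,0.95],
)

```text
clock: 67.18
eef_pos: [550.7, -51.3, 115.8]
eef_rot: [3.141, 0.0, 1.421]
wrist_force: [0.0, 0.6, -0.9]
finger_gap: 21.2
finger_force: 25.0
```

step_arm(
  series=[-0.2,0.2,-5,0,0.95,0,0,-4,0,0.95,0,0,-3,0,0.95,0,0,-3,0,0.95,0,0,0,0,0.95],
)

```text
clock: 67.8
eef_pos: [550.1, -50.9, 99.8]
eef_rot: [-3.141, -0.0, 1.421]
wrist_force: [0.2, 0.2, -1.3]
finger_gap: 21.5
finger_force: 25.0
```

step_arm(
  series=[0,0,-2,0,0.95,0,0,-2,0,0.95,0,0,-2,0,0.95,0,0,0,0,0.95],
)

```text
clock: 68.3
eef_pos: [550.2, -50.9, 93.9]
eef_rot: [-3.141, -0.0, 1.421]
wrist_force: [0.4, 0.3, -0.4]
finger_gap: 21.4
finger_force: 25.0
```

step_arm(
  series=[0,0,-3,0,0.95,0,0,-3,0,0.95,0,0,-2,0,0.95,0,0,-2,0,0.95,0,0,0,0,0.95],
)

```text
clock: 68.92
eef_pos: [550.2, -50.9, 83.9]
eef_rot: [-3.141, -0.0, 1.421]
wrist_force: [0.3, 0.2, -0.7]
finger_gap: 21.2
finger_force: 25.0
```

step_arm(
  series=[0,0,-1,0,0.95,0,0,-1,0,0.95,0,0,-0.8,0,0.95,0,0,-0.6,0,0.95,0,0,0,0,0.95],
)

```text
clock: 69.55
eef_pos: [550.4, -51.0, 81.9]
eef_rot: [3.141, 0.0, 1.421]
wrist_force: [-5.1, 1.5, 12.7]
finger_gap: 21.4
finger_force: 25.0
```

Seated. Release, retreat and do the final check.

step_arm(
  series=[0,0,0,0,0.7,0,0,0,0,0.6,0,0,0,0,0.6,0,0,20,0,0.6,0,0,30,0,0.6,0,0,40,0,0.6,0,0,30,0,0.6,-40,-35,0,0,0.6,-40,-45,0,0,0.6,-40,-45,0,0,0.6,-40,-45,0,0,0.6,0,-45,0,0,0.6,0,-45,0,0,0.6,0,0,0,0,0.6,0,0,0,0,0.6],
)

```text
clock: 71.42
eef_pos: [390.1, -310.5, 200.4]
eef_rot: [-3.141, -0.0, 1.421]
wrist_force: [0.1, 0.2, -0.9]
finger_gap: 37.5
finger_force: 0.0
```

```bash
python3 - <<'E'
from m2 import *
at('t1',540,575,-35,8,115,135); at('t2',533,568,-72,-32,115,135); at('pintop',440,490,-130,-80,80,110); at('knob',520,560,-140,-95,75,95)
at('deb',420,490,220,290,140,160)
print(manip.read_state()['clock'],manip.read_state()['wrist_force'])
from st import *
stand(im,d,i,'stand')
im,d,i=cam('scene');P=cloud(d,i);X,Y,Z=P[...,0],P[...,1],P[...,2]
for n,c in (('t1',(556,-12.6)),('t2',(550.3,-51.2)),('pin',(466.5,-107)),('deb',(456.4,257))):
    q=P[(np.hypot(X-c[0],Y-c[1])<22)&(Z>48)&(d>0)]; print(n,len(q),np.percentile(q[:,2],98).round(1) if len(q) else '')
E
```

```text
[ 390.28561585 -310.15135846  200.53485415]
t1 39 med [556.7 -12.7 126.4] rect [554.9 -13. ] [19.3 19.4] 87.0
t2 41 med [550.6 -51.  125.8] rect [549.8 -51.4] [20.3 20.5] 70.1
pintop 35 med [ 466.3 -106.    89.3] rect [ 466.4 -106.9] [12.3 14.8] 88.8
knob 50 med [ 539.7 -117.2   86.8] rect [ 539.4 -117.4] [17.3 16.7] 89.5
deb 71 med [456.2 253.4 152. ] rect [456.6 254.4] [18.3 17.7] 4.0
71.475 [-0.79726195  0.82120191  0.6645277 ]
stand 1115 ((487.7929992675781, 260.984130859375), (129.75173950195312, 67.84054565429688), 5.369605541229248)
t1 273 125.8
t2 270 126.0
pin 100 89.0
deb 485 151.7
```

All in place: both tubes seated with tops at about 126-127, pin home, gate shut, deburrer in its stand.

```bash
python3 -c "
from cell import manip
print(manip.sign_off())"
```

```text
the job is handed in; nothing more can be done
None
```

I handed the job in at about 71 s: by the last camera check the gate is shut and pinned, the deburrer is back upright in its stand after one clockwise turn of the bore edge (about 10 s), and both tubes present are fully home in sockets 1 and 2; sign-off gave no verdict.

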